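# Close up the shield frames on a circuit board

## Robot

A 6-joint arm with a two-finger parallel gripper is mounted at the origin on the work surface. World frame = base frame: x ahead of the robot, y to its left, z up, the work surface at z = 0. Lengths are in mm, angles in rad, forces in N, time in s.
With the tool pointing down it reaches from about 350 to 775 mm from the base axis. Payload 7.3 kg.
Tool frame: the origin (TCP) lies midway between the tips of the shut fingers; the grasp point (between the pads) lies bot.tcp_to_grasp behind it (bot.tcp_to_grasp is the distance from the TCP to the grasp point, in mm); z points along the fingers, y is the direction in which the jaws open and shut (so a half turn about z gives the same grasp; the last joint's range is limited). The gripper opens to 92 mm and grips with 3 to 60 N. Pads are 19 mm wide; open, the fingers measure 130 mm over their backs; the gripper's body (75 mm by 190 mm) begins 47 mm behind the grasp point.
Start: joints at [1.151, 0.342, 1.524, -0, 1.275, -0.146], TCP at [141.94, 505.468, 226.741] pointing down, gripper open.
Joint ranges: [-2.53, 2.53], [-0.77, 2.02], [0.04, 2.7], [-1, 4.14], [0.28, 2.66], [-3.11, 3.11]. Speed limits (rad/s): [2.57, 2.57, 3.14, 3.14, 3.14, 3.14].

## Interface

Orientations are given as [roll, pitch, yaw] about the fixed x, y, z axes, in that order (R = Rz(yaw) Ry(pitch) Rx(roll)).
In Python, from plant import bot gives the robot as it stands.
- The arm moves only by the shell command python3 -m inch 'ROWS'. ROWS is JSON, one flat list of numbers, 7 for each row, row after row: the shift along the world's x, y, z in cm, then the turn, a rotation vector about the world's x, y, z in degrees, then the gripper command: -1 is shut, 1 is fully open, values between are in proportion. In form: [tx, ty, tz, ax, ay, az, fingers, tx, ty, tz, ax, ay, az, fingers, ...]. A call has exactly 5 rows; each row is the pose to reach, as a shift and turn from the pose measured when the call began; what a row does not reach only later rows make up. A row lasts 1/10 s, in which the tool goes at most 50 mm and 8.59 degrees, less where a joint would pass 70% of its speed; a pose out of reach is approached as far as the arm can. A call with a gripper value outside its range is refused whole. The fingers move at their own pace and stop on an object; the grip force is fixed at half the most. Time passes only in rows, so rows that repeat a pose let the fingers close, or fill a call up. It gives the time, the measured TCP pose, the force and the opening at its end, in the units of the state.
- bot.get_obs(): the state, without advancing time (a new reading comes with each control period).
- bot.capture(name): name is "scene" or "top" or "wrist"; returns the picture (480x640x3 uint8, red, green, blue); there is no depth.
- bot.calibration(name): a dict with "fx", "fy", "cx", "cy" (pixels), "k1" (the pictures are not rectified: a ray, as slopes to the right and down, at radius r is drawn at 1 + k1 r^2 times it, then the intrinsics apply), "cam_to_world" (4x4, takes a point from camera to world coordinates). Camera axes: x right, y down, z forward; pixel columns grow to the right and rows downward; lengths in mm; the calibration is good to about 2 mm. A picture is of the moment at which its call begins: read the wrist's pose just before it. calibration takes no time and is no camera call; for the wrist camera it gives the pose at the moment of the call.
- bot.close_job(): hands the job in, once; it reports no verdict.
The state is a dict: "time": time; "joint_positions": joint angles; "dq": joint speeds; "tau": joint torques, N m; "tool_pos": TCP position; "tcp_rot": TCP orientation; "contact_force": force on the tool from outside, world axes, zero at the start; "moment": the same for the moment, N m; "grip_width": finger opening in mm.
Only numpy, scipy, OpenCV 4.12 (cv2) and the standard library are available. Lean on these libraries where they do the work, as an engineer would, in place of code of your own. Each camera call takes 0.05 s, during which the arm holds its last target.

## Task

Close up the circuit board: clear away the pry tool that was left lying across its two open shield frames, laying it flat in the black tray, and gently set each aluminium cover on the frame it fits, so that both sit fully down over the rims and level. Leave the multimeter, mug and spool where they are.

Things in the scene. Friction and masses are not known exactly. Their poses are not given: they have to be found in the camera images.
- board: Green circuit board, fixed, 180 (its x) by 320 (y) mm, 4 mm thick, top 16 mm above the bench. Origin: under its centre at bench level, z up. On it two open-topped aluminium shield frames 30 mm high. Low parts elsewhere: relays and terminals at its near edge (x below -68 mm, tops 32 mm above the bench) and a copper choke (34 mm wide, at x 66, y -62 mm, top 46 mm).
- heat_sink (a point): Top centre of the dark finned heat sink fixed on the board beside the long frame, 88 mm above the bench; axes as the board's; it measures 26 (x) by 80 (y) mm and reaches down to the board.
- capacitors (a point): Point midway between the tops of the two black upright capacitors fixed on the board beyond the square frame, 86 mm above the bench; axes as the board's. Each is 30 mm in diameter; they stand 23 mm to either side along x and reach down to the board.
- long_rim (a point): Centre of the rim of the long shield frame, at rim height (46 mm above the bench); axes as the board's. The frame is an open rectangle of 4 mm walls, outside 80 (x) by 120 (y) mm, 30 mm deep, centred at (-12, 72) mm in the board's frame.
- square_rim (a point): Centre of the rim of the square shield frame, at rim height (46 mm above the bench); axes as the board's. Outside 74 by 74 mm, 4 mm walls, 30 mm deep, centred at (-12, -64) mm in the board's frame.
- long_cover: Loose aluminium cover, about 160 g: 3 mm plate 92 by 132 mm (x by y), with an 8 mm deep lip below that passes outside its frame's walls with 3 mm to spare each side. Origin: centre of the plate's underside, which rests on the rim; z out of the top. Starts handle up on its stand, x up the slope.
- long_handle (a point): Middle of the cover's handle bar, on the cover's z axis 25 mm above its origin; axes as the cover's. The dark flat-sided bar is 12 mm wide (x), 64 mm long (y) and 14 mm high (18 to 32 mm above the origin), on two legs at y = +27 and -27 mm.
- square_cover: Loose aluminium cover, about 110 g: 3 mm plate 86 by 86 mm (x by y), with an 8 mm deep lip below that passes outside its frame's walls with 3 mm to spare each side. Origin: centre of the plate's underside, which rests on the rim; z out of the top. Starts handle up on its stand, x up the slope.
- square_handle (a point): Middle of the cover's handle bar, on the cover's z axis 25 mm above its origin; axes as the cover's. The dark flat-sided bar is 12 mm wide (x), 64 mm long (y) and 14 mm high (18 to 32 mm above the origin), on two legs at y = +27 and -27 mm.
- stand_long: Fixed grey plastic stand on which the long cover starts: a plate sloping up at 20 degrees (0.35 rad) along the stand's +x, with a 10 mm ledge at its low (-x) edge that the cover rests against. Slope 108 by 148 mm, its middle 34 mm above the bench, its top edge 53 mm. Origin: under its middle, at bench level; z up.
- stand_square: Fixed grey plastic stand on which the square cover starts: a plate sloping up at 20 degrees (0.35 rad) along the stand's +x, with a 10 mm ledge at its low (-x) edge that the cover rests against. Slope 102 by 102 mm, its middle 34 mm above the bench, its top edge 52 mm. Origin: under its middle, at bench level; z up.
- pry_tool: Black plastic pry tool, a flat bar 142 mm long (its x), 18 mm wide (y; 14 mm at the ends), 10 mm thick, 40 g. Origin: centre of its underside. It starts lying level across the gap between the two frames, on both rims, so that neither cover can go on; the gap there is 39 mm wide and open to the board 30 mm below.
- tray: Fixed open black plastic tray, outside 100 (x) by 180 (y) by 28 mm high, 4 mm walls and floor. Origin: centre of its underside; z up.
- meter: Bystander: yellow hand multimeter lying on the bench, 76 (x) by 150 (y) by 38 mm. Origin: centre of its underside.
- mug: Bystander: white mug, 76 mm diameter, 90 mm tall, with a handle on its +y side. Origin: centre of its underside.
- spool: Bystander: grey wire spool standing upright, 64 mm diameter, 50 mm tall. Origin: centre of its underside.

How it is judged:
By the outcome, as a careful person would: the job done as asked, in the order asked, and still so for the second after the job is handed in, with the robot touching nothing.
It also fails if it takes over 69 s, if anything falls off the work surface, if the arm or the gripper's body presses on something with over 40 N, if the wrist force passes 120 N, or if a joint passes its speed limit or range.

## Working session

There is one attempt and no reset: what is moved stays moved. The work goes in short steps, Python scripts to look and compute and a shell command to move; the robot and the scene stay as the last step left them, time stands still between calls to the robot, and variables do not carry over. Pictures are saved under pics/ and viewed, and the job is handed in when it is done.

```bash
ls -la; mkdir -p pics; python3 - <<'E'
from plant import bot
import cv2,numpy as np
print(bot.get_obs(), bot.tcp_to_grasp)
for n in ("scene","top","wrist"):
    c=bot.calibration(n)
    print(n,{k:(np.round(v,4).tolist() if k=="cam_to_world" else v) for k,v in c.items()})
    im=bot.capture(n); cv2.imwrite(f"pics/{n}0.png",im[:,:,::-1])
E
```

```text
total 12
drwxr-xr-x  3 agent agent 4096 Dec  6 09:19 .
drwxr-xr-x 23 root  root  4096 Dec  6 09:19 ..
drwxr-xr-x  2 agent agent 4096 Dec  6 09:19 pics
{'time': 0.0, 'joint_positions': array([ 1.15097752e+00,  3.42696148e-01,  1.52502078e+00, -7.52198663e-06,
        1.27537386e+00, -1.45986417e-01]), 'dq': array([ 0.00112702,  0.00088096, -0.00016449, -0.00101063,  0.00196062,
        0.00055337]), 'tau': array([-3.27432990e-04, -4.31254399e+01, -2.44220710e+01,  7.16917310e-02,
        5.59974660e-02, -1.02032270e-04]), 'tool_pos': array([141.78042129, 505.075675  , 226.05743338]), 'tcp_rot': array([-3.14010941e+00, -2.10815296e-04,  2.86776231e+00]), 'contact_force': array([-1.38847435,  0.2311367 , -0.15833054]), 'moment': array([-0.02353934,  0.0599382 , -0.05320568]), 'grip_width': 91.5941511455549} 18.8
scene {'fx': 572.202791914432, 'fy': 572.202791914432, 'cx': 322.19024468555466, 'cy': 233.66355273546063, 'k1': -0.034574957918705684, 'cam_to_world': [[-0.7842, 0.5431, -0.3002, 898.8958], [0.6205, 0.6812, -0.3885, 508.4261], [-0.0065, -0.4909, -0.8712, 1206.1364], [0.0, 0.0, 0.0, 1.0]]}
top {'fx': 452.6638067589208, 'fy': 452.6638067589208, 'cx': 321.7358461816878, 'cy': 241.1587405552081, 'k1': -0.044636996240981656, 'cam_to_world': [[-0.0134, -0.9919, 0.1265, 414.6403], [-0.9999, 0.0127, -0.0063, -3.924], [0.0046, -0.1266, -0.9919, 1016.5746], [0.0, 0.0, 0.0, 1.0]]}
wrist {'fx': 412.33076818596606, 'fy': 412.33076818596606, 'cx': 313.46108861758273, 'cy': 243.73206370367302, 'k1': -0.04176519022017736, 'cam_to_world': [[0.2704, 0.9267, 0.2611, 71.6814], [0.9627, -0.2599, -0.0747, 525.4198], [-0.0014, 0.2716, -0.9624, 383.5859], [0.0, 0.0, 0.0, 1.0]]}
```

View pics/top0.png

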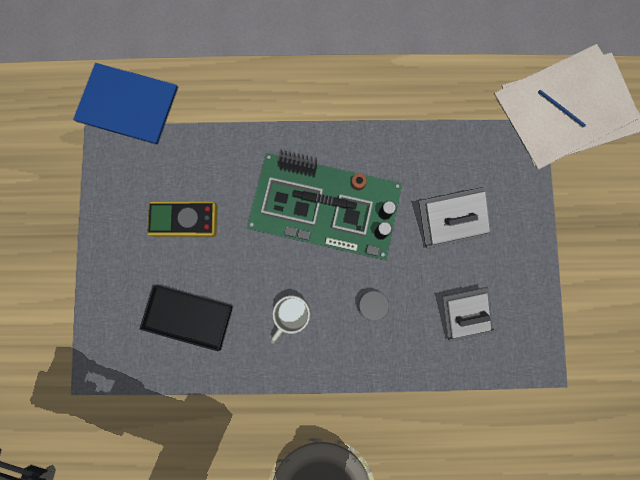

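View pics/scene0.png

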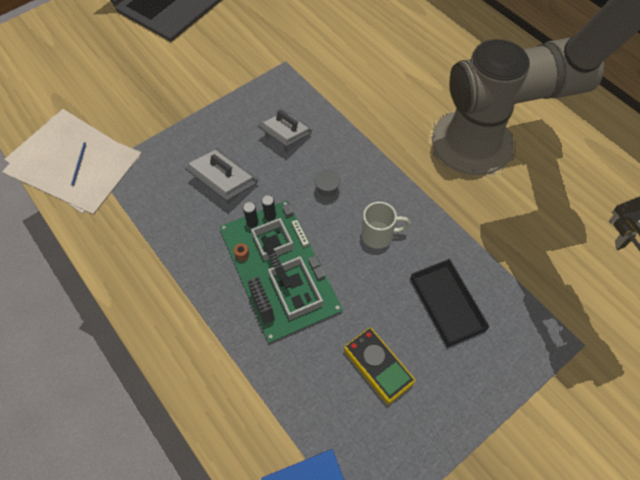

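View pics/wrist0.png

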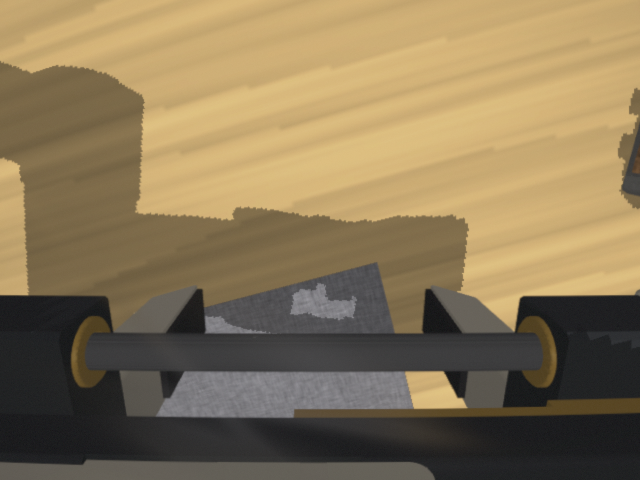

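The top picture shows the board around (325,205), with the tool across it. The tray is at (186,317), the long cover at (458,217), the square cover at (470,314), and the meter, mug and spool at (182,219), (291,315) and (373,305). I'll enlarge crops next.

```bash
cat > h.py <<'E'
import numpy as np, cv2
from scipy.spatial.transform import Rotation as R
from plant import bot
def K(c): return np.array([[c["fx"],0,c["cx"]],[0,c["fy"],c["cy"]],[0,0,1.]])
def D(c): return np.array([c["k1"],0,0,0,0.])
def proj(c,P):
    M=np.linalg.inv(np.array(c["cam_to_world"])); P=np.atleast_2d(P).astype(float)
    return cv2.projectPoints(P,cv2.Rodrigues(M[:3,:3])[0],M[:3,3],K(c),D(c))[0].reshape(-1,2)
def back(c,uv,z):
    M=np.array(c["cam_to_world"]); uv=np.array(uv,float).reshape(-1,1,2)
    d=cv2.undistortPoints(uv,K(c),D(c)).reshape(-1,2)
    d=np.c_[d,np.ones(len(d))]@M[:3,:3].T; o=M[:3,3]
    return o+d*((np.asarray(z)-o[2])/d[:,2])[:,None]
def crop(src,x0,y0,w,h,out,s=None):
    im=cv2.imread(src)[y0:y0+h,x0:x0+w]; s=s or min(800//w,600//h)
    im=cv2.resize(im,None,fx=s,fy=s,interpolation=cv2.INTER_CUBIC)
    for i in range(0,w,10): cv2.line(im,(i*s,0),(i*s,12 if i%50==0 else 5),(0,0,255),1)
    for i in range(0,h,10): cv2.line(im,(0,i*s),(12 if i%50==0 else 5,i*s),(0,0,255),1)
    cv2.imwrite(out,im); print(out,s)
E
python3 - <<'E'
from h import *
crop("pics/top0.png",240,145,170,120,"pics/c1.png")
crop("pics/top0.png",400,180,130,90,"pics/c2.png")
crop("pics/top0.png",425,280,80,66,"pics/c3.png")
crop("pics/top0.png",130,275,110,80,"pics/c4.png")
E
```

```text
pics/c1.png 4
pics/c2.png 6
pics/c3.png 9
pics/c4.png 7
```

View pics/c1.png

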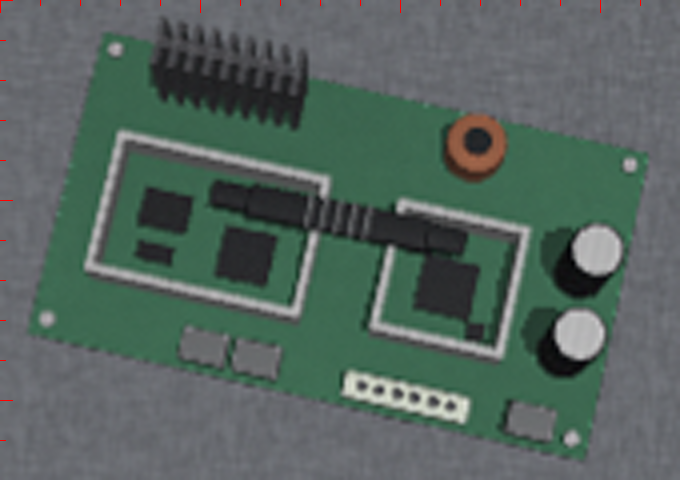

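View pics/c2.png

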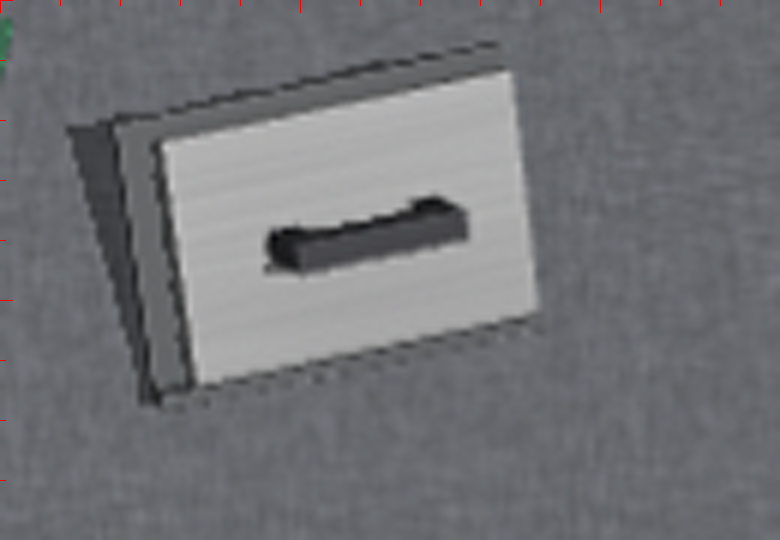

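View pics/c3.png

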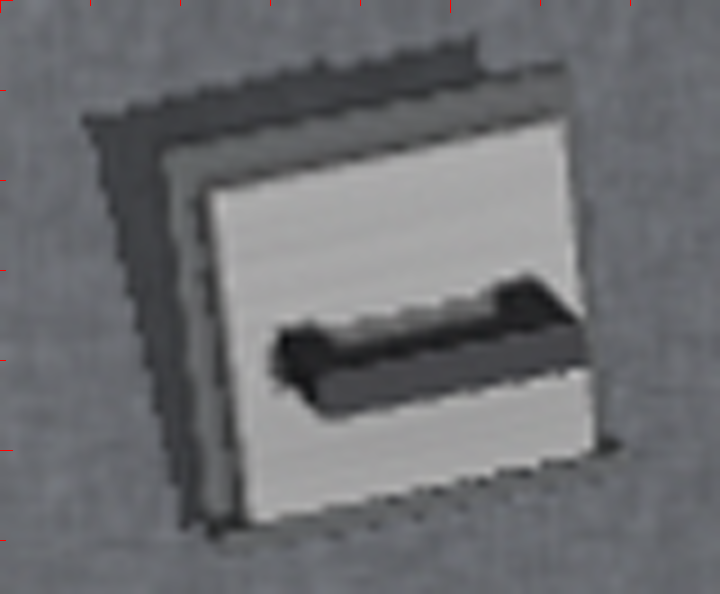

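View pics/c4.png

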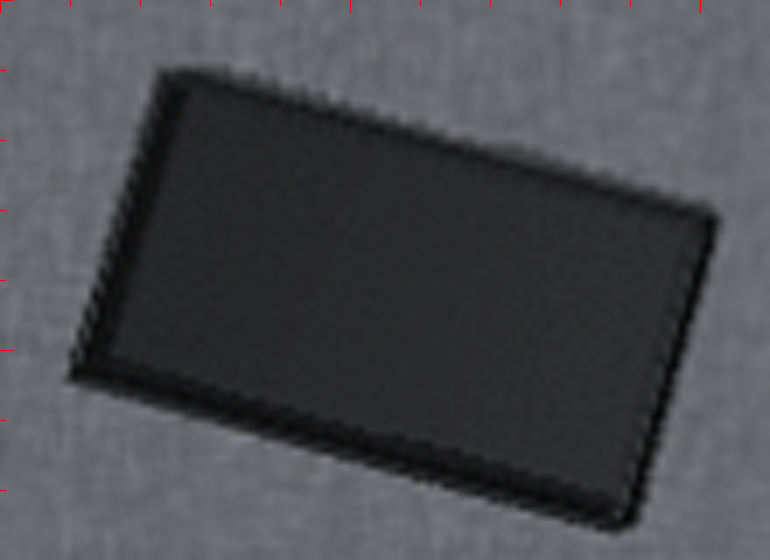

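In c1 the long rim's corners are about (120,131), (330,178), (298,318) and (86,270). The square rim's are (397,200), (529,229), (502,357) and (370,328). I'll fit poses with those.

```bash
cat >> h.py <<'E'
from scipy.optimize import least_squares
def uv(p,x0,y0,s): return (np.array(p,float)+.5)/s-.5+[x0,y0]
def Rm(yaw,tilt=0): return (R.from_euler('z',yaw)*R.from_euler('y',-tilt)).as_matrix()
def fit(views,P,x0,tilt=0,z=None):
    """views: list of (calib, uv Nx2 (nan unseen)); P model pts; fits x,y,yaw (and z if None)"""
    def pts(q):
        return np.array(P,float)@Rm(q[2],tilt).T+[q[0],q[1],q[3] if z is None else z]
    def res(q):
        return np.concatenate([np.nan_to_num((proj(c,pts(q))-u).ravel()) for c,u in views])
    q=np.array(x0,float)
    if z is not None: q=q[:3]
    r=least_squares(res,q,loss='soft_l1'); return r.x,res(r.x).reshape(-1,2)
def rect(a,b,z): return [[a/2,b/2,z],[a/2,-b/2,z],[-a/2,-b/2,z],[-a/2,b/2,z]]
E
python3 - <<'E'
from h import *
t=bot.calibration("top")
C1=lambda p:uv(p,240,145,4); C2=lambda p:uv(p,400,180,6); C3=lambda p:uv(p,425,280,9); C4=lambda p:uv(p,130,275,7)
def show(n,r): print(n,np.round(r[0],3),np.round(r[1],1).tolist())
b=C1([(105,33),(648,154),(586,460),(30,335)]); show("board",fit([(t,b)],rect(180,320,16),(500,0,-.2),z=0))
l=C1([(120,131),(330,178),(298,318),(86,270)])
s=C1([(397,200),(529,229),(502,357),(370,328)])
P=np.r_[np.array(rect(80,120,46))+[-12,72,0],np.array(rect(74,74,46))+[-12,-64,0]]
show("rims",fit([(t,np.r_[l,s])],P,(500,0,-.2),z=0))
show("both",fit([(t,np.r_[l,s,b])],np.r_[P,rect(180,320,16)],(500,0,-.2),z=0))
# tool top at 56: ends mid
e=back(t,C1([(211,189),(466,240)]),[56,56]);print("tool",e,np.linalg.norm(e[0]-e[1]))
tr=C4([(165,70),(718,212),(630,530),(70,378)]);show("tray",fit([(t,tr)],rect(100,180,28),(300,250,-.2),z=0))
# covers
lc=C2([(161,142),(512,70),(540,313),(195,386)]);P=np.array(rect(92,132,3))[[0,1,2,3]]
show("long",fit([(t,lc)],P,(480,-280,.2,45),tilt=.349))
sc=C3([(210,190),(568,122),(598,450),(243,524)]);P=np.array(rect(86,86,3))
show("sq",fit([(t,sc)],P,(300,-300,.2,45),tilt=.349))
print("caps",back(t,C1([(597,250),(579,334)]),[86,86]), "hs",back(t,C1([(232,53)]),[88]),"mug",back(t,[(291,308)],[90]),"spool",back(t,[(373,305)],[50]),"meter",back(t,[(182,219)],[38]))
E
```

```text
board [ 6.23273e+02 -1.88190e+01 -2.36000e-01] [[-0.4, -0.2], [0.8, -0.2], [0.3, 0.3], [-0.7, 0.1]]
rims [623.583 -17.94   -6.52 ] [[-0.5, -0.0], [0.2, -0.0], [0.0, 0.1], [-0.6, 0.0], [0.4, -0.4], [0.4, -0.2], [0.1, 0.4], [-0.2, 0.2]]
both [ 6.23487e+02 -1.81790e+01 -2.36000e-01] [[-0.4, 0.0], [0.3, 0.0], [0.1, 0.1], [-0.5, 0.1], [0.6, -0.3], [0.6, -0.2], [0.3, 0.4], [-0.0, 0.2], [-0.6, -0.3], [0.5, -0.3], [0.0, 0.2], [-1.0, -0.1]]
tool [[645.81577791  52.23681521  56.        ]
 [615.89698458 -85.50040075  56.        ]] 140.94919245318252
tray [ 3.79240e+02  2.85937e+02 -2.64000e-01] [[-0.1, -0.5], [-0.1, 0.0], [-0.0, 0.1], [0.3, 0.3]]
long [ 5.87356e+02 -3.09779e+02  1.93000e-01  4.29530e+01] [[-0.1, -0.0], [0.0, -0.0], [-0.1, 0.1], [0.1, -0.0]]
sq [ 3.75788e+02 -3.21508e+02  1.70000e-01  4.83490e+01] [[0.0, -0.2], [-0.2, -0.3], [-0.3, 0.5], [0.5, 0.0]]
caps [[ 603.4708096  -151.56574384   86.        ]
 [ 559.04513985 -140.69954699   86.        ]] hs [[711.79447497  38.908227    88.        ]] mug [[397.05784881  54.3189444   90.        ]] spool [[ 400.19910498 -116.84661211   50.        ]] meter [[592.55189198 296.53541435  38.        ]]
```

The residuals are within 1 px and the tool measures 141 mm against 142, so the measurements hold. I'll move towards the board, turning the jaws across the tool.

```bash
python3 -m inch '[3.2,-3.5,0,0,0,-8,1, 6.4,-7,0,0,0,-16,1, 9.6,-10.5,0,0,0,-24,1, 12.8,-14,0,0,0,-32,1, 16,-17.5,0,0,0,-40,1]'; python3 -m inch '[3.2,-3.5,0,0,0,-8,1, 6.4,-7,0,0,0,-16,1, 9.6,-10.5,0,0,0,-24,1, 12.8,-14,0,0,0,-32,1, 16,-17.5,0,0,0,-40,1]'
```

```text
time: 0.65
tool_pos: [302.6, 328.6, 226.2]
tcp_rot: [-3.14, -0.0, 2.164]
contact_force: [-0.1, 0.7, -0.8]
grip_width: 91.5
time: 1.15
tool_pos: [463.5, 151.9, 226.1]
tcp_rot: [-3.14, -0.0, 1.46]
contact_force: [0.8, 1.5, -0.4]
grip_width: 91.7
```

```bash
python3 -m inch '[3.3,-3.8,0,0,0,-3,1, 6.6,-7.6,0,0,0,-5.9,1, 9.9,-11.4,0,0,0,-5.9,1, 13.2,-15.2,0,0,0,-5.9,1, 15.8,-19,0,0,0,-5.9,1]'; python3 - <<'E'
from h import *
c=bot.calibration("wrist");o=bot.get_obs()
im=bot.capture("wrist");cv2.imwrite("pics/w1.png",im[:,:,::-1]);np.save("pics/w1.npy",c["cam_to_world"])
print(o["tool_pos"],o["tcp_rot"])
B=Rm(-.236);b=np.array([623.5,-18.2,0])
P=np.r_[np.array(rect(80,120,46))+[-12,72,0],np.array(rect(74,74,46))+[-12,-64,0],rect(180,320,16)]
print(np.round(proj(c,P@B.T+b),1).tolist())
E
```

```text
time: 1.65
tool_pos: [622.6, -39.7, 225.6]
tcp_rot: [-3.14, -0.0, 1.357]
contact_force: [1.0, 0.6, 0.3]
grip_width: 91.7
[622.649501   -39.71299235 225.6109686 ] [-3.13983409e+00 -4.95962694e-04  1.35733899e+00]
[[350.3, 18.6], [343.8, 179.7], [245.6, 177.6], [242.8, 16.2], [338.3, 226.3], [335.0, 307.3], [251.8, 305.4], [250.2, 224.3], [425.8, -7.2], [396.2, 350.1], [216.5, 346.2], [201.3, -12.6]]
```

View pics/w1.png

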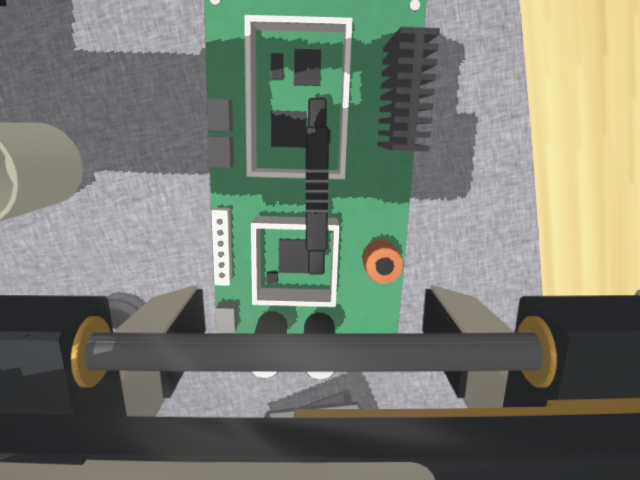

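The wrist view shows both rims within about 3 px of the prediction, and the tool between (317,98) and (316,273). I'll crop it for a finer fit.

```bash
python3 - <<'E'
from h import *
crop("pics/w1.png",230,5,135,110,"pics/d1.png",5)
crop("pics/w1.png",230,160,140,115,"pics/d2.png",5)
crop("pics/w1.png",235,210,120,105,"pics/d3.png",5)
E
```

```text
pics/d1.png 5
pics/d2.png 5
pics/d3.png 5
```

View pics/d1.png

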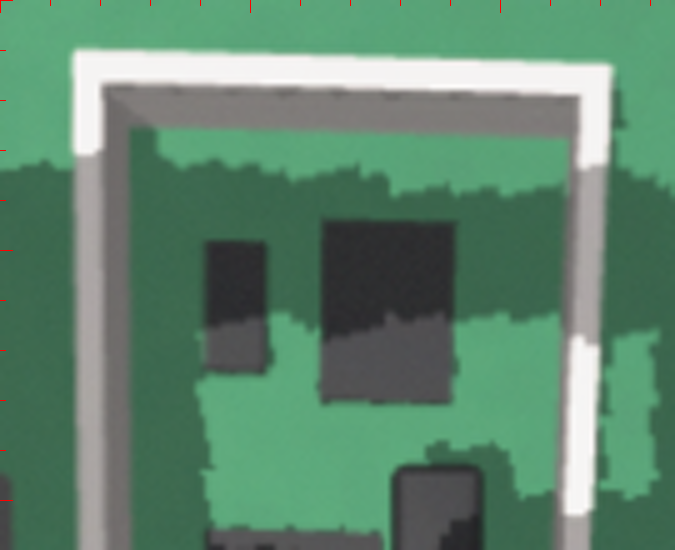

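View pics/d2.png

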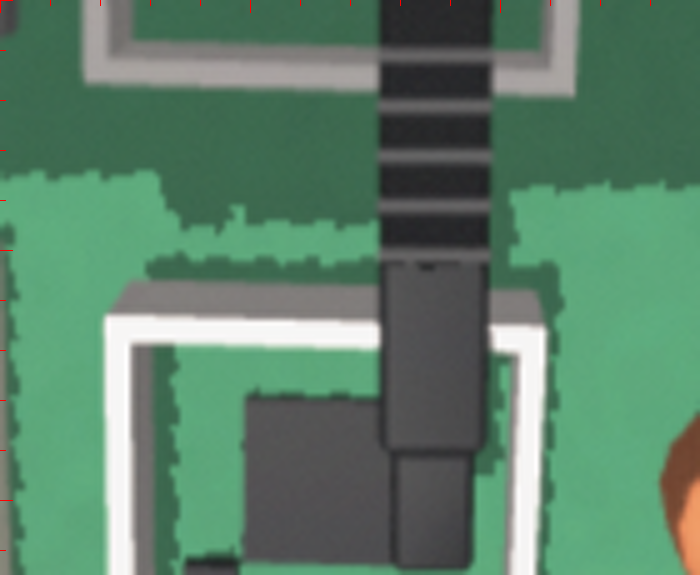

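View pics/d3.png

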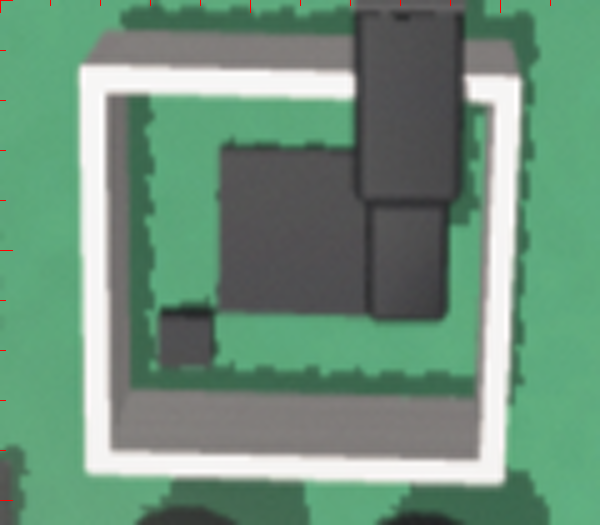

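```bash
python3 - <<'E'
from h import *
c=bot.calibration("wrist"); c["cam_to_world"]=np.load("pics/w1.npy")
d1=lambda p:uv(p,230,5,5);d2=lambda p:uv(p,230,160,5);d3=lambda p:uv(p,235,210,5)
U=np.r_[d1([(612,65)]),d2([(576,97),(83,82)]),d1([(73,50)]),d3([(522,77),(504,485),(86,472),(79,67)])]
P=np.r_[np.array(rect(80,120,46))+[-12,72,0],np.array(rect(74,74,46))+[-12,-64,0]]
q,r=fit([(c,U)],P,(623,-18,-.236),z=0);print("wrist",np.round(q,4),np.round(r,1).tolist())
t=bot.calibration("top")
l=uv([(120,131),(330,178),(298,318),(86,270)],240,145,4);s=uv([(397,200),(529,229),(502,357),(370,328)],240,145,4)
q,r=fit([(c,U),(t,np.r_[l,s])],P,(623,-18,-.236),z=0);print("both",np.round(q,4))
e=back(c,[(317.5,98.5),((uv((432,570),230,160,5)))],[56,56]);print(e,np.linalg.norm(e[0]-e[1]),np.degrees(np.arctan2(*(e[0]-e[1])[:2])))
print("edges at gap",back(c,d2([(379,180),(492,182)]),[56,56]))
E
```

```text
wrist [ 6.242691e+02 -1.741970e+01 -2.406000e-01] [[-0.1, -0.2], [-0.2, -0.2], [0.1, 0.1], [0.2, -0.1], [-0.2, 0.3], [-0.2, -0.1], [0.1, 0.2], [0.3, -0.0]]
both [ 6.241935e+02 -1.747840e+01 -2.402000e-01]
[[645.58548763  52.41324753  56.        ]
 [615.07879519 -84.02177428  56.        ]] 139.80405380419924 12.603940343852592
edges at gap [[620.69574438 -17.65248114  56.        ]
 [638.26639213 -21.78240944  56.        ]]
```

Wrist and top agree within 1 mm: the board is at (624.2, -17.4, yaw -0.240) and the tool is 18 mm wide, as it should be. Next I'll descend to the tool at (628.7,-23.4).

```bash
python3 -m inch '[0.2,0.5,-4,0,0,-0.4,1, 0.6,1.6,-8,0,0,-0.4,1, 0.6,1.6,-11.5,0,0,-0.4,1, 0.6,1.6,-13,0,0,-0.4,1, 0.6,1.6,-13,0,0,-0.4,1]'
```

```text
time: 2.2
tool_pos: [629.6, -30.3, 91.2]
tcp_rot: [-3.136, 0.003, 1.346]
contact_force: [0.2, 0.5, -0.7]
grip_width: 92.2
```

```bash
python3 - <<'E'
from h import *
for i in range(3):
    o=bot.get_obs();print(o["time"],o["tool_pos"],o["tcp_rot"],np.round(o["dq"],3))
E
```

```text
2.2 [629.64815757 -30.34409182  91.22330541] [-3.13589547  0.00340329  1.34580204] [-0.002 -0.051 -0.059 -0.001  0.034  0.001]
2.2 [629.64815757 -30.34409182  91.22330541] [-3.13589547  0.00340329  1.34580204] [-0.002 -0.051 -0.059 -0.001  0.034  0.001]
2.2 [629.64815757 -30.34409182  91.22330541] [-3.13589547  0.00340329  1.34580204] [-0.002 -0.051 -0.059 -0.001  0.034  0.001]
```

```bash
python3 -m inch '[-0.1,0.7,0,0,0,0,1, -0.1,0.7,-1.5,0,0,0,1, -0.1,0.7,-3,0,0,0,1, -0.1,0.7,-3,0,0,0,1, -0.1,0.7,-3,0,0,0,1]'
```

```text
time: 2.7
tool_pos: [629.2, -23.1, 62.5]
tcp_rot: [-3.137, 0.003, 1.346]
contact_force: [-0.5, 0.3, 0.4]
grip_width: 92.0
```

```bash
python3 -m inch '[0,0,-1,0,0,0,0.6, 0,0,-1.8,0,0,0,0.3, 0,0,-1.8,0,0,0,-0.2, 0,0,-1.8,0,0,0,-1, 0,0,-1.8,0,0,0,-1]'; python3 -m inch '[0,0,0,0,0,0,-1, 0,0,0,0,0,0,-1, 0,0,0,0,0,0,-1, 0,0,0,0,0,0,-1, 0,0,0,0,0,0,-1]'
```

```text
time: 3.2
tool_pos: [629.4, -23.1, 44.7]
tcp_rot: [-3.138, 0.003, 1.346]
contact_force: [-0.3, -0.3, -0.3]
grip_width: 56.3
time: 3.7
tool_pos: [629.4, -23.2, 44.8]
tcp_rot: [-3.138, 0.003, 1.346]
contact_force: [-0.3, -0.1, 0.5]
grip_width: 17.5
```

The fingers stopped at 17.5 mm, so the tool is gripped. I'll lift it first, then carry it to the tray.

```bash
python3 -m inch '[0,0,1,0,0,0,-1, 0,0,3,0,0,0,-1, 0,0,6,0,0,0,-1, 0,0,9.5,0,0,0,-1, 0,0,11,0,0,0,-1]'; python3 -m inch '[-2.4,2.9,0,0,0,0,-1, -5,6,0,0,0,-1,-1, -7.6,9.1,0,0,0,-2,-1, -10.2,12.2,0,0,0,-2.6,-1, -12.8,15.3,0,0,0,-2.6,-1]'; python3 - <<'E'
from h import *
im=bot.capture("wrist");cv2.imwrite("pics/w2.png",im[:,:,::-1]); print(bot.get_obs()["tool_pos"])
E
```

```text
time: 4.2
tool_pos: [630.9, -23.3, 159.2]
tcp_rot: [3.14, 0.003, 1.346]
contact_force: [0.2, -1.0, -0.5]
grip_width: 17.2
time: 4.7
tool_pos: [501.8, 130.7, 160.1]
tcp_rot: [3.138, 0.002, 1.3]
contact_force: [0.4, 0.6, -1.0]
grip_width: 17.5
[497.50859292 134.70053039 159.89712422]
```

View pics/w2.png

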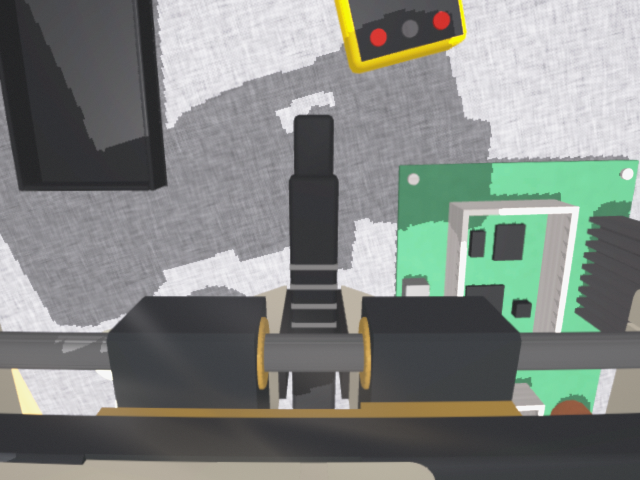

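The tool is held straight along the image, with its tip at (314,117). On to a point above the tray.

```bash
python3 -m inch '[-3,3.6,0,0,0,0,-1, -6,7.2,0,0,0,0,-1, -9,10.8,0,0,0,0,-1, -12,14.5,0,0,0,0,-1, -12,14.5,0,0,0,0,-1]';  python3 -m inch '[0,0,-3,0,0,0,-1, 0,0,-6,0,0,0,-1, 0,0,-9,0,0,0,-1, 0,0,-11,0,0,0,-1, 0,0,-11,0,0,0,-1]'
```

```text
time: 5.25
tool_pos: [374.1, 283.0, 160.7]
tcp_rot: [-3.139, 0.0, 1.309]
contact_force: [-0.1, 0.2, -0.3]
grip_width: 17.8
time: 5.75
tool_pos: [373.4, 281.8, 49.0]
tcp_rot: [-3.136, 0.004, 1.308]
contact_force: [0.8, 0.5, -0.0]
grip_width: 17.9
```

```bash
python3 -m inch '[0.5,0.1,-1,0,0,0,-1, 0.5,0.1,-2.5,0,0,0,-1, 0.5,0.1,-3.8,0,0,0,-1, 0.5,0.1,-3.8,0,0,0,-1, 0.5,0.1,-3.8,0,0,0,-1]'
```

```text
time: 6.25
tool_pos: [379.3, 282.9, 11.7]
tcp_rot: [-3.137, 0.003, 1.308]
contact_force: [0.3, -0.5, 0.4]
grip_width: 17.8
```

```bash
python3 -m inch '[0,0,-0.2,0,0,0,-1, 0,0,-0.4,0,0,0,-1, 0,0,-0.6,0,0,0,-1, 0,0,-0.6,0,0,0,-1, 0,0,-0.6,0,0,0,-1]'
```

```text
time: 6.75
tool_pos: [379.3, 282.9, 5.7]
tcp_rot: [-3.137, 0.003, 1.308]
contact_force: [0.0, 0.3, -1.9]
grip_width: 17.4
```

```bash
python3 -m inch '[0,0,-0.1,0,0,0,-1, 0,0,-0.1,0,0,0,-0.5, 0,0,-0.1,0,0,0,-0.4, 0,0,-0.1,0,0,0,-0.3, 0,0,-0.1,0,0,0,-0.3]'; python3 -m inch '[0,0,0,0,0,0,-0.25, 0,0,0,0,0,0,-0.25, 0,0,3,0,0,0,-0.25, 0,0,8,0,0,0,-0.2, 0,0,12,0,0,0,-0.2]'; python3 -m inch '[0,-3,2,0,0,0,0, 2,-7,3,0,0,0,0, 4,-11,3,0,0,0,0.5, 6,-15,3,0,0,0,0.5, 8,-19,3,0,0,0,0.5]';python3 - <<'E'
from h import *
im=bot.capture("top");cv2.imwrite("pics/t3.png",im[:,:,::-1]); print(bot.get_obs()["tool_pos"],bot.get_obs()["tcp_rot"])
crop("pics/t3.png",130,270,110,85,"pics/t3c.png",6)
E
```

```text
time: 7.25
tool_pos: [379.3, 283.0, 4.7]
tcp_rot: [-3.137, 0.003, 1.308]
contact_force: [-0.1, -0.5, -0.4]
grip_width: 32.0
time: 7.75
tool_pos: [379.3, 282.9, 126.6]
tcp_rot: [-3.137, 0.003, 1.308]
contact_force: [1.1, -0.1, -0.2]
grip_width: 36.7
time: 8.25
tool_pos: [459.8, 91.3, 156.9]
tcp_rot: [-3.138, 0.002, 1.308]
contact_force: [0.9, 0.3, -0.0]
grip_width: 65.3
[463.10687191  86.09219123 156.97277393] [-3.14113016  0.0044958   1.30522472]
pics/t3c.png 6
```

View pics/t3c.png

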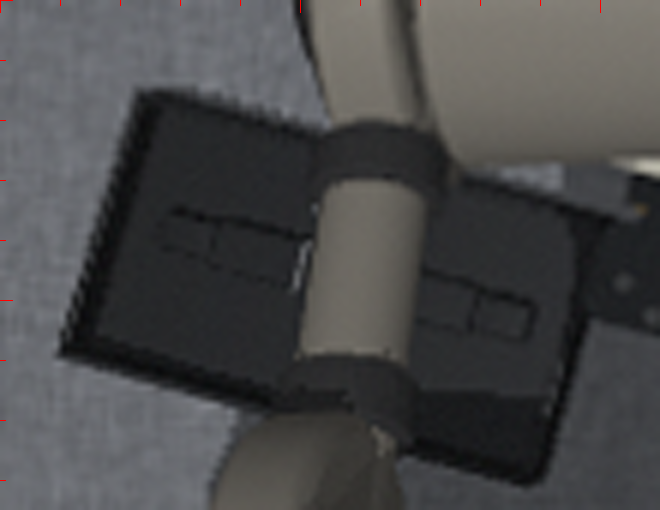

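The tool lies flat in the middle of the tray. Now to a look at the long cover.

```bash
python3 -m inch '[1.2,-4.7,1,0,0,5,0.5, 2.4,-9.4,2,0,0,10,0.5, 3.6,-14.1,3,0,0,15,0.5, 4.8,-18.8,4,0,0,20,0.5, 6,-23.5,4,0,0,26,0.5]';python3 -m inch '[1.2,-4.7,0,0,0,0,0.5, 2.4,-9.4,0,0,0,0,0.5, 3.6,-14.1,0,0,0,0,0.5, 4.8,-18.8,0,0,0,0,0.5, 6.2,-22.5,0,0,0,0,0.5]'; python3 -m inch '[0,0,0,0,0,0,0.5, 0,0,0,0,0,0,0.5, 0,0,0,0,0,0,0.5, 0,0,0,0,0,0,0.5, 0,0,0,0,0,0,0.5]'
cat > snap.py <<'E'
import sys,pickle
from h import *
n,cam=sys.argv[1],sys.argv[2]
c=bot.calibration(cam);o=bot.get_obs();im=bot.capture(cam)
cv2.imwrite(f"pics/{n}.png",im[:,:,::-1]);pickle.dump((c,o),open(f"pics/{n}.pkl","wb"))
print(np.round(o["tool_pos"],1),np.round(o["tcp_rot"],3),np.round(o["joint_positions"],2))
E
python3 snap.py w4 wrist
```

```text
time: 8.8
tool_pos: [522.8, -146.9, 198.3]
tcp_rot: [3.14, 0.006, 1.763]
contact_force: [0.4, -0.4, -0.4]
grip_width: 69.0
time: 9.3
tool_pos: [584.5, -374.5, 197.9]
tcp_rot: [3.14, 0.006, 1.761]
contact_force: [-0.8, -0.7, -0.7]
grip_width: 69.0
time: 9.8
tool_pos: [584.8, -373.3, 198.6]
tcp_rot: [3.14, 0.006, 1.763]
contact_force: [0.3, -0.2, -0.4]
grip_width: 68.7
[ 584.8 -373.3  198.6] [3.14  0.006 1.763] [-0.68  0.68  1.03 -0.    1.42 -0.87]
```

View pics/w4.png

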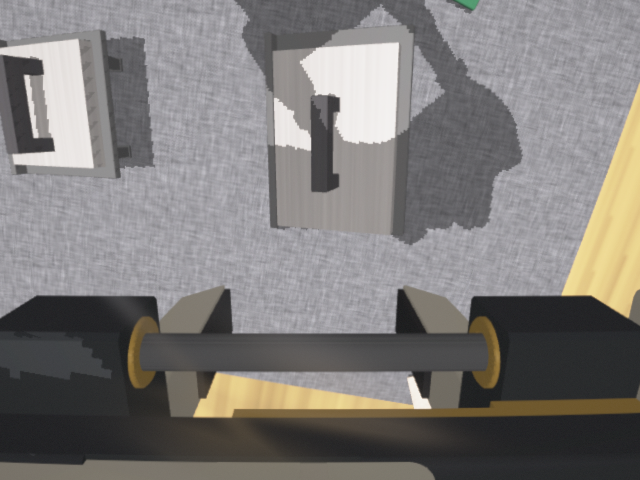

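```bash
python3 - <<'E'
from h import *
crop("pics/w4.png",260,20,160,120,"pics/e1.png",5)
crop("pics/w4.png",260,130,160,120,"pics/e2.png",5)
crop("pics/w4.png",0,20,160,170,"pics/e3.png",4)
E
```

```text
pics/e1.png 5
pics/e2.png 5
pics/e3.png 4
```

View pics/e1.png

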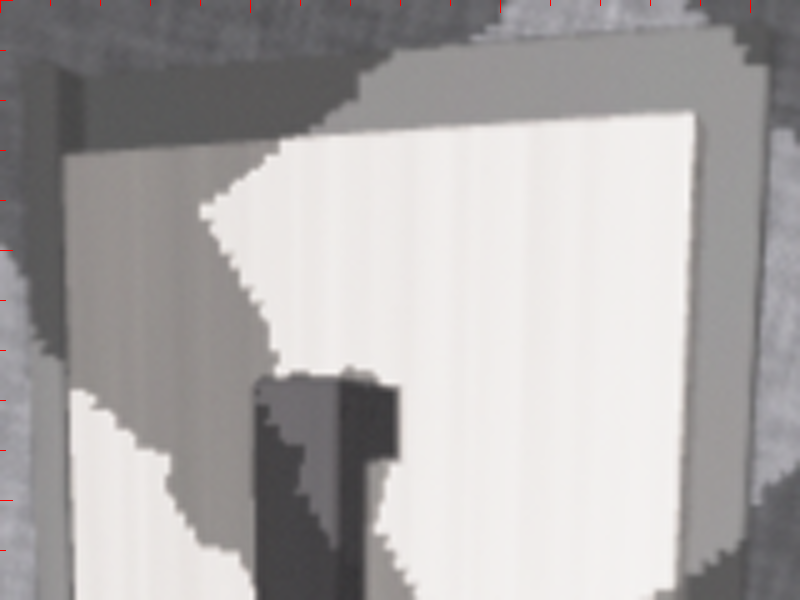

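View pics/e2.png

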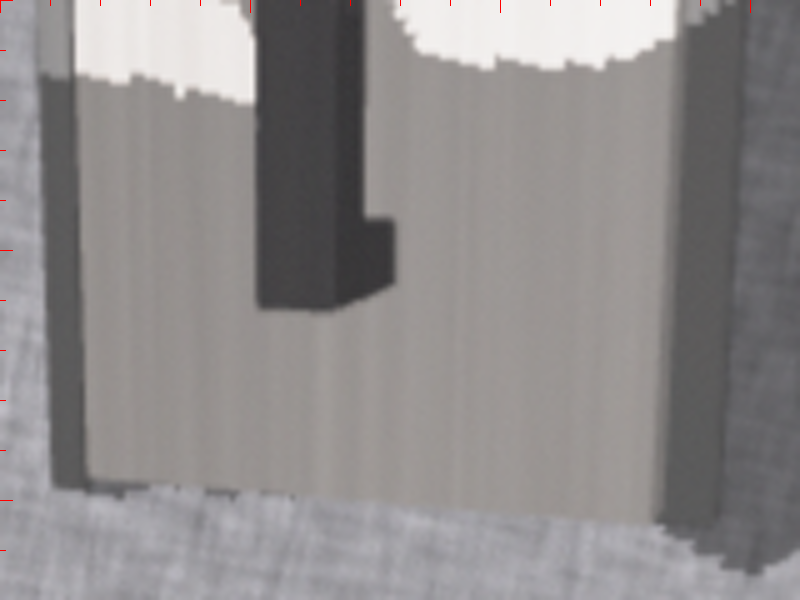

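View pics/e3.png

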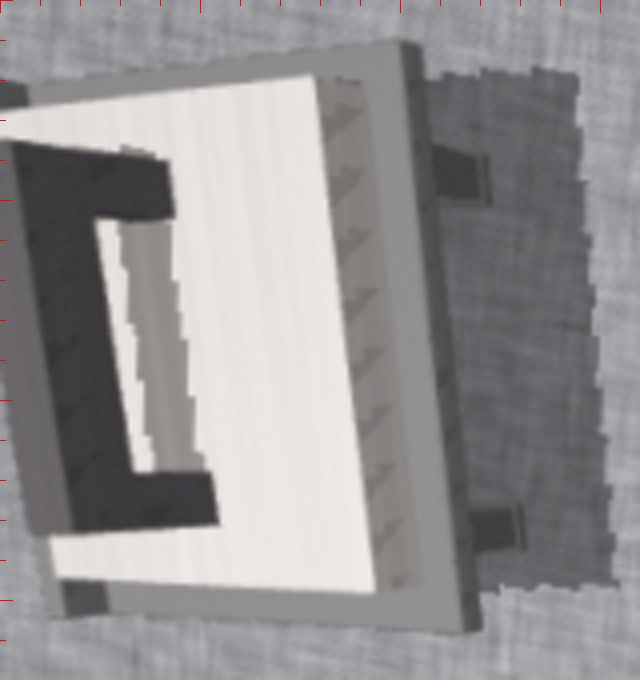

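```bash
python3 - <<'E'
from h import *
import pickle
c,o=pickle.load(open("pics/w4.pkl","rb")); t=bot.calibration("top")
a=lambda p:uv(p,260,20,5);b=lambda p:uv(p,260,130,5)
U=np.r_[a([(694,113)]),b([(660,523),(87,478)]),a([(64,154)]),a([(338,378)]),b([(333,311),(257,309)]),a([(252,382)])]
P=np.r_[rect(92,132,3),rect(12,64,32)]
T=np.full((8,2),np.nan);T[:4]=uv([(161,142),(512,70),(540,313),(195,386)],400,180,6)
for v in ([(c,U)],[(c,U),(t,T)]):
    q,r=fit(v,P,(587,-310,.19,43),tilt=.349);print(np.round(q,3),np.round(r,1).tolist())
E
```

```text
[ 5.87745e+02 -3.10002e+02  1.98000e-01  4.03720e+01] [[-0.1, -0.0], [-1.5, 0.2], [0.6, 0.1], [-0.0, 0.5], [0.1, -0.6], [0.9, 0.5], [-0.2, 0.1], [-0.0, -0.8]]
[ 5.87730e+02 -3.10029e+02  1.98000e-01  4.06110e+01] [[-0.0, -0.0], [-1.6, 0.4], [0.5, 0.1], [-0.0, 0.5], [0.1, -0.6], [0.8, 0.6], [-0.3, 0.2], [-0.0, -0.8], [-0.3, 0.2], [-0.4, -0.1], [-0.3, -0.1], [0.1, 0.1], [0.0, 0.0], [0.0, 0.0], [0.0, 0.0], [0.0, 0.0]]
```

The wrist and top fits agree within 0.3 mm, with a plate height of 40.4 mm. Now to work out the tilted grasp.

```bash
cat > go.py <<'E'
import sys
from h import *
def toolrot(yaw,tilt):  # tool y along x-axis of object, tool z = -object z
    return R.from_matrix(Rm(yaw,tilt)@np.array([[0,1,0],[1,0,0],[0,0,-1.]]))
def delta(p,yaw,tilt):
    o=bot.get_obs(); r=toolrot(yaw,tilt)*R.from_euler('xyz',o["tcp_rot"]).inv()
    print("cm",np.round((np.array(p)-o["tool_pos"])/10,2),"deg",np.round(np.degrees(r.as_rotvec()),2), "F",np.round(o["contact_force"],1))
E
python3 - <<'E'
from go import *
O=np.array([587.7,-310,40.4]);n=Rm(.198,.349)[:,2]
delta(O+90*n,.198,.349); delta(O+7.7*n,.198,.349);print(O+7.7*n)
E
```

```text
cm [-2.72  5.75 -7.36] deg [  4.2  -19.46   0.43] F [ 0.1 -0.4 -0.8]
cm [  0.04   6.3  -15.09] deg [  4.2  -19.46   0.43] F [ 0.1 -0.4 -0.8]
[ 585.11836658 -310.51794974   47.63580659]
```

```bash
python3 -m inch '[-0.9,1.9,-2.4,1.4,-6.5,0.1,0.3, -1.8,3.8,-4.9,2.8,-13,0.3,0, -2.7,5.75,-7.4,4.2,-19.5,0.4,0, -2.7,5.75,-7.4,4.2,-19.5,0.4,0, -2.7,5.75,-7.4,4.2,-19.5,0.4,0]'; python3 -c "
from go import *
O=np.array([587.7,-310,40.4]);n=Rm(.198,.349)[:,2]
delta(O+30*n,.198,.349); delta(O+7.7*n,.198,.349)"; python3 snap.py w5 wrist
```

```text
time: 10.35
tool_pos: [556.9, -315.5, 124.6]
tcp_rot: [2.794, -0.002, 1.768]
contact_force: [0.1, -1.1, 0.8]
grip_width: 45.9
cm [ 2.08  0.35 -5.6 ] deg [-0.07 -0.11  0.05] F [ 0.1 -1.1  0.8]
cm [ 2.82  0.5  -7.69] deg [-0.07 -0.11  0.05] F [ 0.1 -1.1  0.8]
[ 556.9 -315.5  124.6] [ 2.794e+00 -2.000e-03  1.768e+00] [-0.78  0.53  1.58  0.38  0.87 -1.2 ]
```

View pics/w5.png

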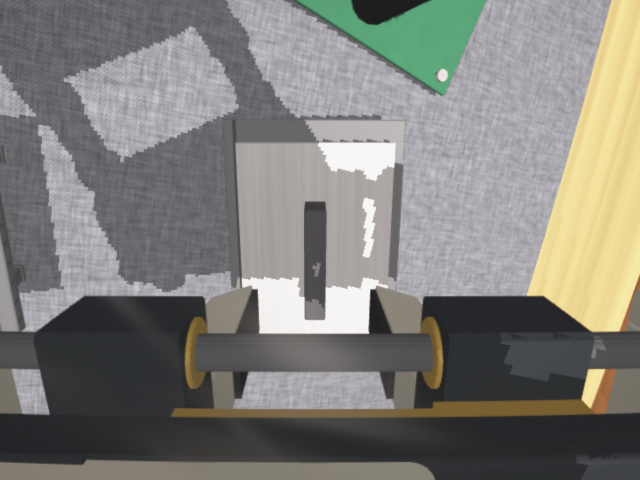

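The bar at column 315 sits midway between the fingers (258 and 370). Time to go in along the normal.

```bash
python3 -m inch '[0.9,0.15,-2.4,0,0,0,0, 1.8,0.3,-4.8,0,0,0,0, 2.6,0.45,-7,0,0,0,0, 2.8,0.5,-7.7,0,0,0,0, 2.8,0.5,-7.7,0,0,0,0]'; python3 -c "
from go import *
O=np.array([587.7,-310,40.4]);n=Rm(.198,.349)[:,2]
delta(O+7.7*n,.198,.349)"
```

```text
time: 10.9
tool_pos: [588.6, -312.7, 49.8]
tcp_rot: [2.791, 0.004, 1.77]
contact_force: [-0.5, 0.1, 0.2]
grip_width: 46.0
cm [-0.34  0.22 -0.21] deg [ 0.2   0.15 -0.05] F [-0.5  0.1  0.2]
```

```bash
python3 -m inch '[-0.3,0.2,-0.2,0,0,0,0, -0.3,0.2,-0.2,0,0,0,0, -0.3,0.2,-0.2,0,0,0,0, -0.3,0.2,-0.2,0,0,0,-0.3, -0.3,0.2,-0.2,0,0,0,-0.5]'; python3 -c "
from go import *
O=np.array([587.7,-310,40.4]);n=Rm(.198,.349)[:,2]
delta(O+7.7*n,.198,.349)"; python3 -m inch '[0,0,0,0,0,0,-1, 0,0,0,0,0,0,-1, 0,0,0,0,0,0,-1, 0,0,0,0,0,0,-1, 0,0,0,0,0,0,-1]'; python3 snap.py w6 wrist
```

```text
time: 11.4
tool_pos: [585.6, -311.0, 48.3]
tcp_rot: [2.79, 0.005, 1.77]
contact_force: [0.6, -0.6, -0.3]
grip_width: 34.3
cm [-0.05  0.05 -0.07] deg [ 0.23  0.18 -0.04] F [ 0.6 -0.6 -0.3]
time: 11.9
tool_pos: [585.6, -311.0, 48.3]
tcp_rot: [2.79, 0.005, 1.769]
contact_force: [-1.1, 0.9, 1.4]
grip_width: 11.9
[ 585.6 -311.    48.3] [2.79  0.005 1.769] [-0.74  0.66  1.59  0.43  0.72 -1.24]
```

View pics/w6.png

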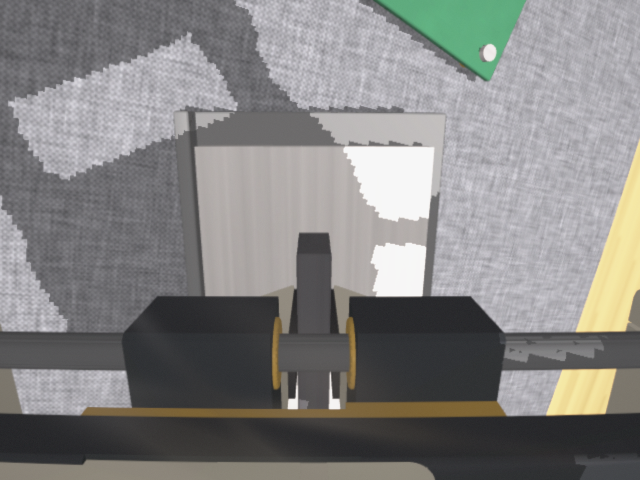

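The fingers stopped at 11.9 mm on the bar. First the lift along the normal, then levelling and carrying.

```bash
python3 -m inch '[-0.2,-0.05,0.6,0,0,0,-1, -0.7,-0.1,1.9,0,0,0,-1, -1.3,-0.2,3.7,0,0,0,-1, -1.3,-0.2,7,0,0,0,-1, -1.3,-0.2,11,0,0,0,-1]'; python3 -c "
from go import *
delta([629.7,55.3,160],-.24,0)"
```

```text
time: 12.45
tool_pos: [571.3, -312.6, 158.9]
tcp_rot: [2.792, 0.002, 1.769]
contact_force: [0.9, -1.0, -1.4]
grip_width: 11.8
cm [ 5.84 36.79  0.11] deg [  0.56  20.16 -24.87] F [ 0.9 -1.  -1.4]
```

```bash
python3 -m inch '[0.6,3.6,0.5,0.1,4,-5,-1, 1.2,7.2,1,0.2,8,-10,-1, 1.8,10.8,1.5,0.3,12,-15,-1, 2.4,14.4,2,0.4,16,-20,-1, 3,18,2,0.5,20.1,-24.9,-1]'; python3 -m inch '[0.4,3,0,0,0,0,-1, 0.8,6,0,0,0,0,-1, 1.2,9,0,0,0,0,-1, 1.2,9,0,0,0,0,-1, 1.2,9,0,0,0,0,-1]'; python3 -c "
from go import *
delta([629.7,55.3,160],-.24,0)"; python3 snap.py w7 wrist
```

```text
time: 12.95
tool_pos: [601.5, -131.1, 181.5]
tcp_rot: [3.14, 0.003, 1.326]
contact_force: [0.3, 0.5, -1.0]
grip_width: 11.6
time: 13.45
tool_pos: [613.4, -40.8, 182.4]
tcp_rot: [3.139, 0.004, 1.327]
contact_force: [0.0, -0.5, -1.8]
grip_width: 11.6
cm [ 1.63  9.61 -2.24] deg [0.25 0.1  0.19] F [ 0.  -0.5 -1.8]
[613.4 -40.8 182.4] [3.139 0.004 1.327] [-0.19  0.54  1.33 -0.    1.27  0.06]
```

View pics/w7.png

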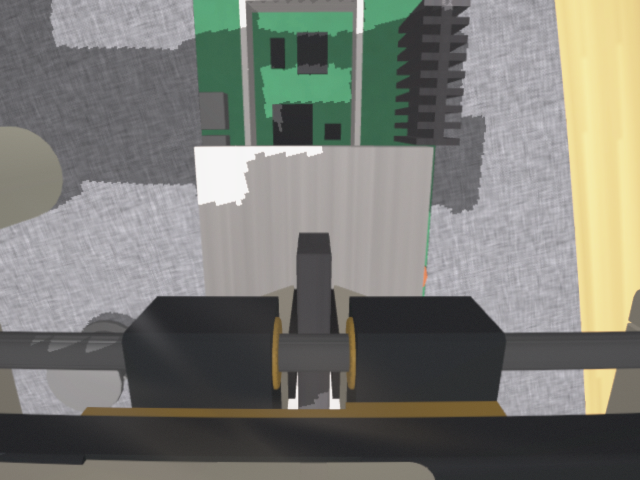

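```bash
python3 - <<'E'
from h import *
crop("pics/w7.png",185,135,130,110,"pics/f1.png",6)
crop("pics/w7.png",310,135,130,110,"pics/f2.png",6)
E
```

```text
pics/f1.png 6
pics/f2.png 6
```

View pics/f1.png

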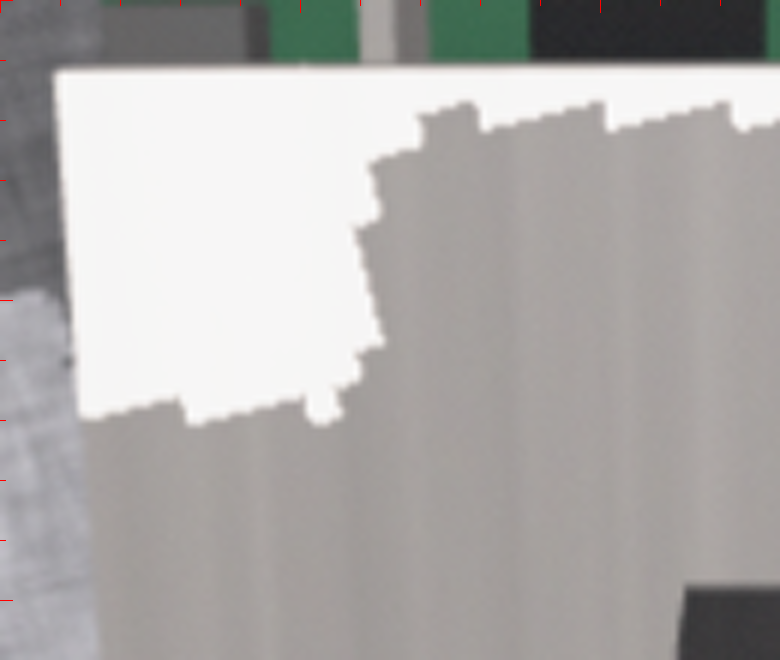

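View pics/f2.png

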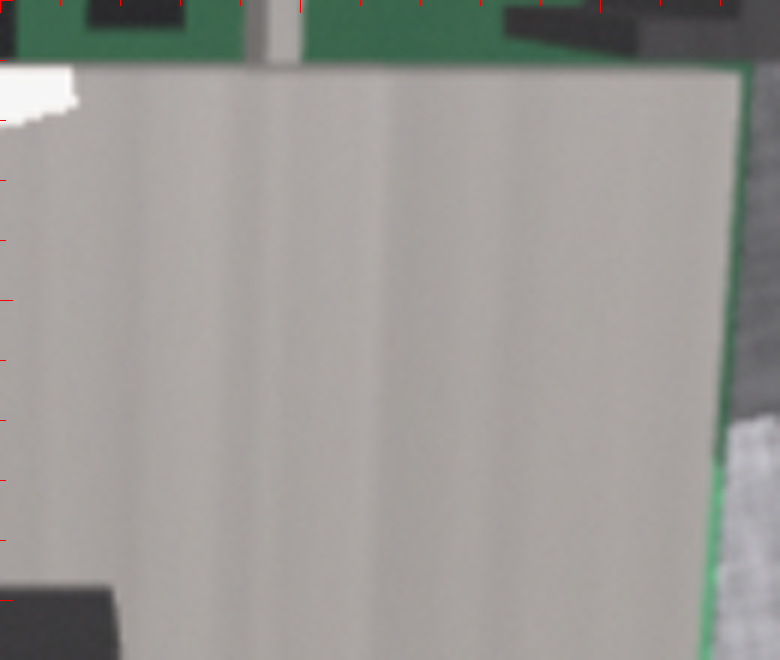

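```bash
cat > hand.py <<'E'
from h import *
import pickle
def hand(name,hx,hy,tl,tr,le,re,bl,br,tilt3=True):
    """fit held cover pose: plate far corners, edge pts, bar end corners -> full pose rel. to tool"""
    c,o=pickle.load(open(f"pics/{name}.pkl","rb"))
    Rt=R.from_euler('xyz',o["tcp_rot"]);N=R.from_matrix([[0,1,0],[1,0,0],[0,0,-1.]])
    U=np.array([tl,tr,le,re,bl,br])
    def pose(q): return o["tool_pos"]+Rt.apply(q[:3]), Rt*N*R.from_euler('xyz',[q[4],q[5],q[3]])
    def res(q,full=False):
        p,r=pose(q)
        P=np.array([[-hx,hy,3],[hx,hy,3],[-hx,q[6],3],[hx,q[7],3],[-6,32,32],[6,32,32]])
        d=proj(c,r.apply(P)+p)-U
        return d if full else np.r_[d.ravel(),(q[2]-8)/1.,q[4:6]*100]
    s=least_squares(res,[0,0,8,0,0,0,0,0]); q=s.x;p,r=pose(q)
    print("rel tool mm",np.round(q[:3],2),"yaw,rx,ry deg",np.round(np.degrees(q[3:6]),2),"res",np.round(res(q,True),1).tolist())
    print("cover origin world",np.round(p,1),"euler",np.round(r.as_euler('xyz'),4))
    return q
E
python3 - <<'E'
from hand import *
f1=lambda p:uv(p,185,135,6);f2=lambda p:uv(p,310,135,6)
hand("w7",46,66,f1((53,71)),f2((744,68)),f1((98,600)),f2((705,600)),f1((684,587)),f2((112,587)))
E
```

```text
rel tool mm [2.99 0.43 7.98] yaw,rx,ry deg [ 0.15 -4.38 -0.1 ] res [[4.1, -6.1], [-3.9, -6.2], [1.6, -0.1], [-2.0, -0.1], [-2.6, 5.4], [2.8, 5.3]]
cover origin world [614.5 -38.1 174.4] euler [-0.0802 -0.0044 -0.2407]
```

```bash
sed -i 's#(q\[2\]-8)/1\.,q\[4:6\]\*100#(q[2]-8)/wz,q[4:6]*wr#; s#br,tilt3=True#br,wz=5,wr=100#' hand.py; python3 - <<'E'
from hand import *
f1=lambda p:uv(p,185,135,6);f2=lambda p:uv(p,310,135,6)
a=("w7",46,66,f1((53,71)),f2((744,68)),f1((98,600)),f2((705,600)),f1((684,587)),f2((112,587)))
for wz,wr in ((5,100),(50,1),(50,300)): hand(*a,wz=wz,wr=wr)
import pickle
for n in("w4","w7"):
    c,o=pickle.load(open(f"pics/{n}.pkl","rb"));Rt=R.from_euler('xyz',o["tcp_rot"]);M=np.array(c["cam_to_world"])
    print(Rt.inv().apply(M[:3,3]-o["tool_pos"]),(Rt.inv()*R.from_matrix(M[:3,:3])).as_euler('xyz',degrees=True))
E
```

```text
rel tool mm [2.99 0.43 7.97] yaw,rx,ry deg [ 0.15 -4.38 -0.1 ] res [[4.1, -6.1], [-3.9, -6.2], [1.6, -0.1], [-2.0, -0.1], [-2.6, 5.4], [2.8, 5.3]]
cover origin world [614.5 -38.1 174.4] euler [-0.0803 -0.0044 -0.2407]
rel tool mm [ 2.04  0.43 -2.51] yaw,rx,ry deg [  0.17 -12.66  -0.14] res [[3.8, -1.0], [-3.5, -1.1], [-2.4, 0.0], [2.1, 0.0], [-3.5, 0.9], [3.5, 0.8]]
cover origin world [614.3 -38.9 184.9] euler [-0.2248 -0.0051 -0.2404]
rel tool mm [ 3.69  0.41 12.65] yaw,rx,ry deg [ 0.14 -0.62 -0.03] res [[4.1, -7.9], [-4.1, -8.0], [3.4, -0.2], [-3.9, -0.3], [-2.2, 7.2], [2.6, 7.1]]
cover origin world [614.7 -37.4 169.7] euler [-0.0145 -0.0031 -0.2409]
[  73.54094215    0.47127317 -157.450882  ] [-1.57921630e+01 -3.61690391e-02  9.00011720e+01]
[  73.72653969    0.36019344 -157.43441387] [-1.58077464e+01 -3.86253648e-02  9.00012691e+01]
```

```bash
sed -i 's/\[-6,32,32\],\[6,32,32\]/[-6,32,18],[6,32,18]/' hand.py; python3 - <<'E'
from hand import *
f1=lambda p:uv(p,185,135,6);f2=lambda p:uv(p,310,135,6)
a=("w7",46,66,f1((53,71)),f2((744,68)),f1((98,600)),f2((705,600)),f1((684,587)),f2((112,587)))
for wz,wr in ((5,100),(50,1),(50,300)): hand(*a,wz=wz,wr=wr)
E
```

```text
rel tool mm [2.19 0.42 8.78] yaw,rx,ry deg [ 0.15 -1.08 -0.12] res [[2.1, -3.8], [-2.0, -3.9], [1.0, -0.1], [-1.5, -0.1], [-1.1, 3.8], [1.4, 3.7]]
cover origin world [614.3 -38.8 173.6] euler [-0.0225 -0.0047 -0.2408]
rel tool mm [ 1.79  0.41 -0.2 ] yaw,rx,ry deg [ 0.17 -9.9  -0.24] res [[3.2, -1.5], [-2.9, -1.6], [-1.8, 0.1], [1.5, 0.0], [-1.7, 1.4], [1.7, 1.4]]
cover origin world [614.2 -39.2 182.6] euler [-0.1766 -0.0068 -0.2404]
rel tool mm [2.3  0.41 9.73] yaw,rx,ry deg [ 0.13 -0.12 -0.02] res [[2.0, -4.0], [-1.9, -4.0], [1.3, -0.1], [-1.9, -0.1], [-1.0, 4.0], [1.4, 3.9]]
cover origin world [614.4 -38.7 172.6] euler [-0.0059 -0.003  -0.241 ]
```

```bash
sed -i 's/\[-6,32,18\],\[6,32,18\]/[-5.75,32,3],[5.75,32,3]/' hand.py; python3 - <<'E'
from hand import *
f1=lambda p:uv(p,185,135,6);f2=lambda p:uv(p,310,135,6)
a=("w7",46,66,f1((53,71)),f2((744,68)),f1((98,600)),f2((705,600)),f1((684,587)),f2((112,587)))
for wz,wr in ((5,100),(50,1),(50,300)): hand(*a,wz=wz,wr=wr)
E
```

```text
rel tool mm [0.85 0.4  7.02] yaw,rx,ry deg [ 0.13  0.04 -0.09] res [[0.2, 0.2], [-0.1, 0.1], [-0.6, 0.0], [0.0, 0.0], [0.8, -0.2], [-0.4, -0.2]]
cover origin world [614.  -40.1 175.4] euler [-0.0031 -0.0042 -0.241 ]
rel tool mm [0.87 0.38 7.3 ] yaw,rx,ry deg [ 0.19  0.42 -0.85] res [[0.1, 0.3], [0.1, 0.1], [-0.4, 0.0], [0.1, 0.0], [0.6, -0.2], [-0.6, -0.2]]
cover origin world [614.  -40.1 175.1] euler [ 0.0036 -0.0175 -0.2399]
rel tool mm [0.85 0.41 6.97] yaw,rx,ry deg [ 0.13  0.   -0.01] res [[0.2, 0.2], [-0.1, 0.1], [-0.6, 0.0], [0.0, 0.0], [0.8, -0.2], [-0.3, -0.2]]
cover origin world [614.  -40.1 175.4] euler [-0.0037 -0.0028 -0.2411]
```

The held cover's fit is consistent to 0.8 px, and the cover is level with its yaw matching the frame. I'll check the visible rim lines against the prediction before moving over.

```bash
python3 - <<'E'
from h import *
import pickle
c,o=pickle.load(open("pics/w7.pkl","rb"))
for q in ((624.2,-17.4,-.240),(624.27,-17.42,-.2406)):
    f=lambda x,y:proj(c,Rm(q[2])@[x,y,46]+[q[0],q[1],0])[0]
    print([np.round(f(x,y),1).tolist() for x,y in((-52,132),(28,132),(-52,60),(28,60),(-48,128),(24,128))])
crop("pics/w7.png",235,0,135,30,"pics/g1.png",5)
crop("pics/w7.png",235,100,135,50,"pics/g2.png",5)
E
```

```text
[[238.2, -7.4], [363.3, -7.9], [243.1, 109.4], [360.7, 108.9], [244.7, -0.6], [356.9, -1.1]]
[[238.5, -7.4], [363.5, -7.9], [243.3, 109.4], [360.8, 108.9], [245.0, -0.7], [357.2, -1.1]]
pics/g1.png 5
pics/g2.png 5
```

View pics/g1.png

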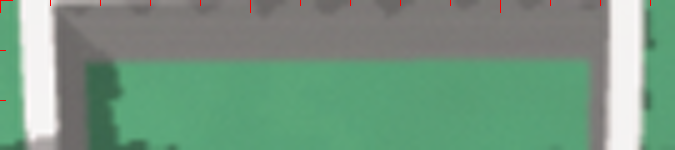

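View pics/g2.png

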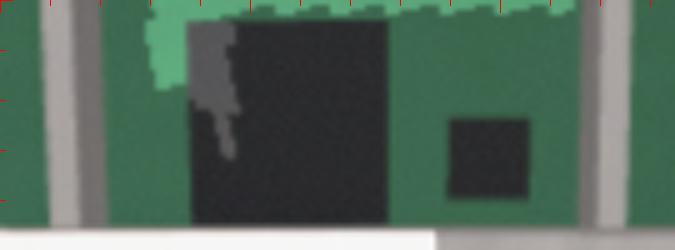

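The rims match within about 1 px. Now moving over the frame and lowering to a hover.

```bash
python3 -m inch '[0.5,3,0,0,0,0,-1, 1,6,0,0,0,0,-1, 1.57,9.5,-2,0,0,0,-1, 1.57,9.5,-5,0,0,0,-1, 1.57,9.5,-6,0,0,0,-1]';  cat > tgt.py <<'E'
from go import *
import sys
# usage: bx by yaw ox oy oz z : needed tool delta so that cover origin gets to board point at height z
bx,by,ox,oy,oz,dyaw,z=map(float,sys.argv[1:])
q=(624.25,-17.5,-.2404)
Rt=toolrot(q[2]-np.radians(dyaw),0)
T=Rm(q[2])@[bx,by,0]+[q[0],q[1],z]
o=bot.get_obs()
delta(T-Rt.apply([ox,oy,oz]),q[2]-np.radians(dyaw),0)
E
python3 tgt.py -12 72 .85 .4 7 .13 46
```

```text
time: 14.0
tool_pos: [627.4, 52.8, 119.5]
tcp_rot: [-3.139, 0.005, 1.326]
contact_force: [0.2, -0.1, -2.0]
grip_width: 11.5
cm [ 0.17  0.17 -6.65] deg [ 0.26 -0.2   0.12] F [ 0.2 -0.1 -2. ]
```

```bash
python3 -m inch '[0.1,0.1,-1,0.3,-0.2,0.1,-1, 0.17,0.17,-3,0.3,-0.2,0.1,-1, 0.17,0.17,-5,0.3,-0.2,0.1,-1, 0.17,0.17,-5,0.3,-0.2,0.1,-1, 0.17,0.17,-5,0.3,-0.2,0.1,-1]'; python3 tgt.py -12 72 .85 .4 7 .13 46; python3 snap.py w8 wrist;python3 snap.py s8 scene
```

```text
time: 14.5
tool_pos: [629.6, 53.4, 70.3]
tcp_rot: [3.141, -0.001, 1.326]
contact_force: [-0.6, 0.2, -2.0]
grip_width: 12.2
cm [-0.05  0.12 -1.73] deg [-0.03  0.04  0.1 ] F [-0.6  0.2 -2. ]
[629.6  53.4  70.3] [ 3.141e+00 -1.000e-03  1.326e+00] [-0.04  0.68  1.4   0.    1.06  0.21]
[630.   53.6  70.9] [ 3.140e+00 -1.000e-03  1.327e+00] [-0.04  0.68  1.4   0.    1.06  0.21]
```

View pics/w8.png

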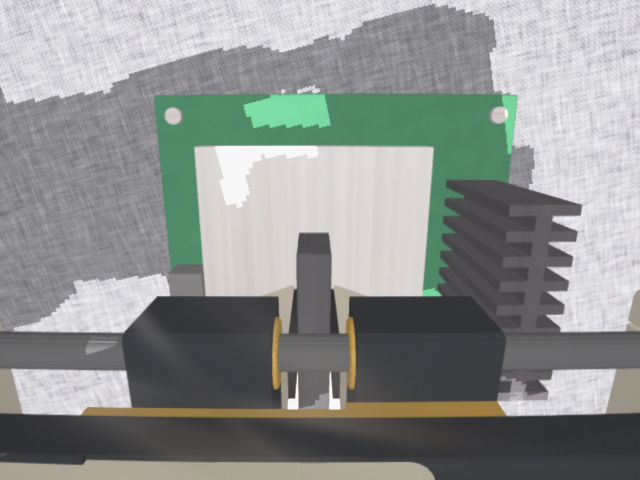

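```bash
python3 - <<'E'
from h import *
import pickle
c,o=pickle.load(open("pics/w8.pkl","rb"))
B=Rm(-.2404)
print(proj(c,np.array([[-90,160,16],[90,160,16]])@B.T+[624.25,-17.5,0]))
crop("pics/w8.png",145,80,60,45,"pics/i1.png",6)
crop("pics/w8.png",470,80,60,45,"pics/i2.png",6)
a=cv2.imread("pics/i1.png");b=cv2.imread("pics/i2.png");cv2.imwrite("pics/i.png",np.hstack([a,b]))
E
```

```text
[[152.28932928  94.92689243]
 [519.1530119   94.00025029]]
pics/i1.png 6
pics/i2.png 6
```

View pics/i.png

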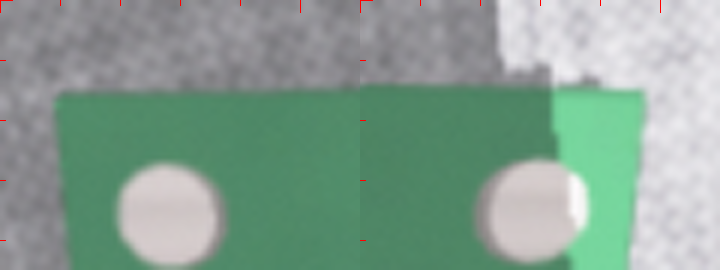

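The board corners match, with their midpoint 0.2 px off the prediction. So I'll lower slowly, watching the force.

```bash
python3 -m inch '[-0.07,0.11,0,0,0,0.1,-1, -0.07,0.11,-0.4,0,0,0.1,-1, -0.07,0.11,-0.8,0,0,0.1,-1, -0.07,0.11,-0.8,0,0,0.1,-1, -0.07,0.11,-0.8,0,0,0.1,-1]'; python3 tgt.py -12 72 .85 .4 7 .13 46;python3 -m inch '[0,0,-0.2,0,0,0,-1, 0,0,-0.4,0,0,0,-1, 0,0,-0.6,0,0,0,-1, 0,0,-0.6,0,0,0,-1, 0,0,-0.6,0,0,0,-1]'; python3 tgt.py -12 72 .85 .4 7 .13 46
```

```text
time: 15.1
tool_pos: [629.3, 55.0, 62.9]
tcp_rot: [3.14, -0.001, 1.329]
contact_force: [-0.6, -1.0, -1.4]
grip_width: 11.7
cm [-0.02 -0.05 -0.99] deg [-0.03  0.13 -0.04] F [-0.6 -1.  -1.4]
time: 15.6
tool_pos: [629.3, 55.0, 56.8]
tcp_rot: [3.14, -0.001, 1.329]
contact_force: [0.2, -0.3, -1.4]
grip_width: 11.8
cm [-0.01 -0.04 -0.38] deg [-0.03  0.12 -0.04] F [ 0.2 -0.3 -1.4]
```

```bash
python3 -m inch '[0,0,-0.1,0,0,0,-1, 0,0,-0.2,0,0,0,-1, 0,0,-0.3,0,0,0,-1, 0,0,-0.3,0,0,0,-1, 0,0,-0.3,0,0,0,-1]'; python3 tgt.py -12 72 .85 .4 7 .13 46
```

```text
time: 16.1
tool_pos: [629.3, 55.0, 53.8]
tcp_rot: [3.14, -0.001, 1.329]
contact_force: [0.1, 1.1, -1.7]
grip_width: 11.7
cm [-0.01 -0.05 -0.08] deg [-0.03  0.12 -0.04] F [ 0.1  1.1 -1.7]
```

```bash
python3 -m inch '[0,0,-0.03,0,0,0,-1, 0,0,-0.06,0,0,0,-1, 0,0,-0.09,0,0,0,-1, 0,0,-0.12,0,0,0,-1, 0,0,-0.12,0,0,0,-1]'; python3 tgt.py -12 72 .85 .4 7 .13 46
```

```text
time: 16.6
tool_pos: [629.4, 55.1, 53.0]
tcp_rot: [3.139, -0.001, 1.329]
contact_force: [-1.1, -0.8, 3.6]
grip_width: 11.6
cm [-0.02 -0.05  0.  ] deg [-0.03  0.14 -0.04] F [-1.1 -0.8  3.6]
```

Contact came at +3.6 N, at exactly the expected seated height. Releasing gently.

```bash
python3 -m inch '[0,0,0,0,0,0,-0.7, 0,0,0,0,0,0,-0.6, 0,0,0,0,0,0,-0.5, 0,0,0,0,0,0,-0.4, 0,0,0,0,0,0,-0.4]';python3 -m inch '[0,0,0,0,0,0,-0.4, 0,0,1.5,0,0,0,-0.4, 0,0,4,0,0,0,-0.4, 0,0,8,0,0,0,-0.4, 0,0,12,0,0,0,-0.4]'; python3 -m inch '[0,-1,0,0,0,0,0, -2,-5,1,0,0,4,0, -3,-9,2,0,0,8,0, -4.5,-13,2,0,0,13,0, -6,-17.5,2,0,0,18,0]'; python3 snap.py w9 wrist; python3 snap.py s9 scene; python3 -c "
from h import *
crop('pics/s9.png',200,180,160,170,'pics/s9c.png',3)"
```

```text
time: 17.1
tool_pos: [629.4, 55.1, 52.9]
tcp_rot: [3.139, -0.001, 1.329]
contact_force: [-0.3, 0.1, -0.3]
grip_width: 27.5
time: 17.6
tool_pos: [628.9, 55.0, 173.7]
tcp_rot: [3.141, -0.001, 1.329]
contact_force: [0.7, 0.5, -0.2]
grip_width: 27.3
time: 18.1
tool_pos: [568.2, -121.1, 193.6]
tcp_rot: [3.141, -0.001, 1.648]
contact_force: [0.8, -0.1, -0.5]
grip_width: 46.0
[ 568.2 -121.1  193.6] [ 3.141e+00 -1.000e-03  1.648e+00] [-0.34  0.47  1.42  0.    1.25 -0.42]
[ 566.  -128.2  193.4] [-3.140e+00  3.000e-03  1.649e+00] [-0.35  0.47  1.42 -0.    1.25 -0.43]
pics/s9c.png 3
```

View pics/w9.png

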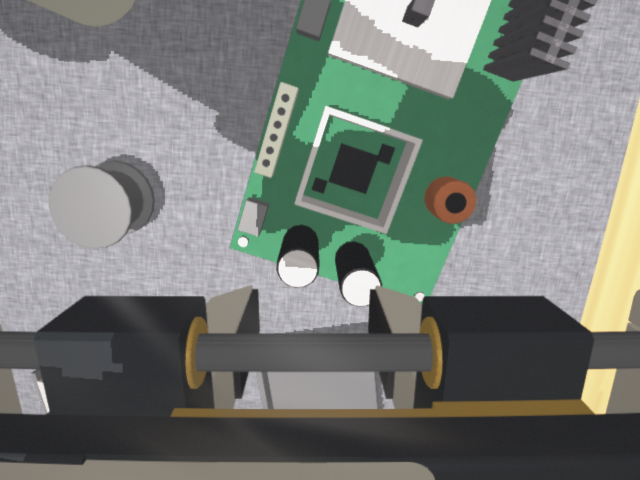

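View pics/s9c.png

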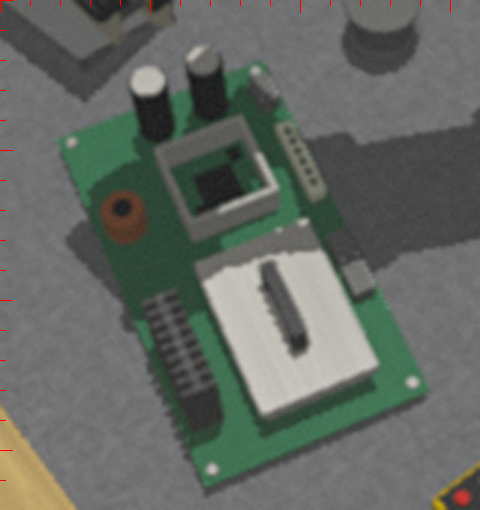

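The long cover sits flat and square. Now a look at the square cover.

```bash
python3 -m inch '[-2.6,-3.8,0,0,0,1,0.2, -5.2,-7.6,0,0,0,2,0.2, -7.8,-11.4,0,0,0,4,0.2, -10.4,-15.2,0,0,0,5,0.2, -13,-19,0,0,0,5,0.2]'; python3 -m inch '[-2.5,-3.3,0,0,0,0,0.2, -4.8,-6.5,0,0,0,0,0.2, -4.8,-6.5,0,0,0,0,0.2, -4.8,-6.5,0,0,0,0,0.2, -4.8,-6.5,0,0,0,0,0.2]'; python3 snap.py w10 wrist
```

```text
time: 18.7
tool_pos: [436.2, -315.9, 193.0]
tcp_rot: [-3.141, 0.0, 1.727]
contact_force: [1.4, -0.1, 0.6]
grip_width: 55.2
time: 19.2
tool_pos: [388.9, -379.8, 192.7]
tcp_rot: [-3.141, -0.0, 1.728]
contact_force: [-0.0, -0.6, -0.2]
grip_width: 55.1
[ 388.9 -379.8  192.7] [-3.141 -0.     1.728] [-0.91  0.41  1.53 -0.    1.21 -1.07]
```

View pics/w10.png

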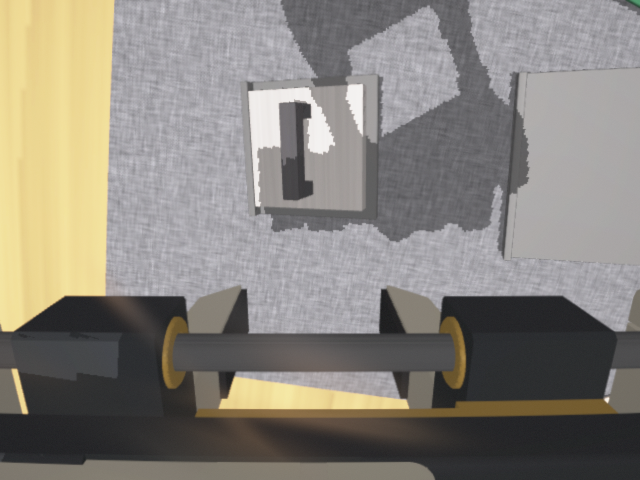

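```bash
python3 -c "
from h import *
crop('pics/w10.png',240,70,145,150,'pics/j1.png',4)"
```

```text
pics/j1.png 4
```

View pics/j1.png

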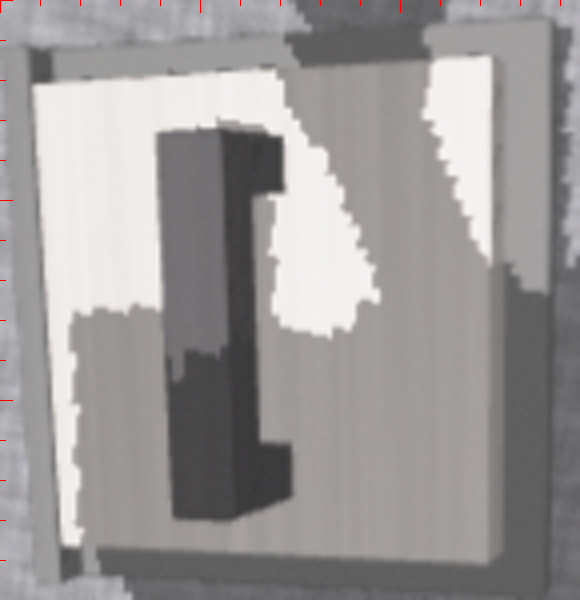

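```bash
python3 - <<'E'
from go import *
import pickle
c,o=pickle.load(open("pics/w10.pkl","rb")); t=bot.calibration("top")
U=uv([(492,57),(492,563),(62,547),(33,86),(220,130),(234,520),(173,517),(157,132)],240,70,4)
P=np.r_[rect(86,86,3),rect(12,64,32)]
T=np.full((8,2),np.nan);T[:4]=uv([(210,190),(568,122),(598,450),(243,524)],425,280,9)
for v in ([(c,U)],[(c,U),(t,T)]):
    q,r=fit(v,P,(376,-321,.17,41),tilt=.349);print(np.round(q,3),np.round(r,1).tolist())
O=np.array([q[0],q[1],q[3]]);n=Rm(q[2],.349)[:,2]
delta(O+90*n,q[2],.349)
E
```

```text
[ 3.74602e+02 -3.23416e+02  1.84000e-01  4.03680e+01] [[-0.3, -0.0], [-0.6, -0.1], [0.5, -0.5], [0.4, 0.0], [0.5, -0.6], [0.6, 0.7], [-0.3, 0.8], [-0.8, -0.2]]
[ 3.74664e+02 -3.23437e+02  1.83000e-01  4.07240e+01] [[-0.1, 0.0], [-0.6, 0.1], [0.4, -0.5], [0.5, -0.0], [0.6, -0.6], [0.6, 0.8], [-0.3, 1.0], [-0.7, -0.2], [-0.2, 0.6], [-0.9, 0.1], [-0.5, 0.5], [0.7, 0.4], [0.0, 0.0], [0.0, 0.0], [0.0, 0.0], [0.0, 0.0]]
cm [-4.47  5.06 -6.75] deg [  3.39 -19.73   1.43] F [ 0.1  0.1 -0.3]
```

```bash
python3 -m inch '[-1.5,1.7,-2.2,1.1,-6.6,0.5,0, -3,3.4,-4.5,2.3,-13.2,1,0, -4.5,5.1,-6.8,3.4,-19.7,1.4,0, -4.5,5.1,-6.8,3.4,-19.7,1.4,0, -4.5,5.1,-6.8,3.4,-19.7,1.4,0]'; python3 -m inch '[0,0,0,0,0,0,0, 0,0,0,0,0,0,0, 0,0,0,0,0,0,0, 0,0,0,0,0,0,0, 0,0,0,0,0,0,0]'; python3 -c "
from go import *
O=np.array([374.6,-323.4,40.4]);n=Rm(.184,.349)[:,2]
delta(O+30*n,.184,.349);delta(O+7.7*n,.184,.349)"
```

```text
time: 19.75
tool_pos: [344.0, -328.0, 124.7]
tcp_rot: [2.794, -0.002, 1.752]
contact_force: [0.7, -0.7, 0.4]
grip_width: 45.7
time: 20.25
tool_pos: [344.3, -328.1, 124.8]
tcp_rot: [2.794, -0.001, 1.753]
contact_force: [0.0, 0.5, 0.0]
grip_width: 45.9
cm [ 2.02  0.28 -5.62] deg [-0.07 -0.09  0.1 ] F [0.  0.5 0. ]
cm [ 2.77  0.42 -7.72] deg [-0.07 -0.09  0.1 ] F [0.  0.5 0. ]
```

```bash
python3 -m inch '[0.7,0.2,-1.9,0,0,0,0, 1.4,0.3,-3.9,0,0,0,0, 2,0.3,-5.6,0,0,0,0, 2,0.3,-5.6,0,0,0,0, 2,0.3,-5.6,0,0,0,0]'; python3 -c "
from go import *
O=np.array([374.6,-323.4,40.4]);n=Rm(.184,.349)[:,2]
delta(O+7.7*n,.184,.349)"
```

```text
time: 20.75
tool_pos: [364.3, -325.0, 69.0]
tcp_rot: [2.794, -0.002, 1.753]
contact_force: [-0.2, -1.1, 0.3]
grip_width: 46.1
cm [ 0.77  0.12 -2.13] deg [-0.11 -0.1   0.09] F [-0.2 -1.1  0.3]
```

```bash
python3 -m inch '[0.4,0.1,-1.1,0,0,0,0, 0.77,0.12,-2.1,0,0,0,0, 0.77,0.12,-2.1,0,0,0,0, 0.77,0.12,-2.1,0,0,0,-0.4, 0.77,0.12,-2.1,0,0,0,-0.6]'; python3 -c "
from go import *
O=np.array([374.6,-323.4,40.4]);n=Rm(.184,.349)[:,2]
delta(O+7.7*n,.184,.349)";  python3 -m inch '[0,0,0,0,0,0,-1, 0,0,0,0,0,0,-1, 0,0,0,0,0,0,-1, 0,0,0,0,0,0,-1, 0,0,0,0,0,0,-1]'
```

```text
time: 21.25
tool_pos: [372.1, -324.0, 48.1]
tcp_rot: [2.794, -0.002, 1.753]
contact_force: [0.9, -1.0, -0.3]
grip_width: 34.2
cm [-0.01  0.01 -0.05] deg [-0.09 -0.09  0.08] F [ 0.9 -1.  -0.3]
time: 21.75
tool_pos: [372.1, -324.1, 48.3]
tcp_rot: [2.794, -0.001, 1.753]
contact_force: [-1.1, -0.8, 2.8]
grip_width: 11.8
```

The fingers stopped at 11.8 mm on the bar. Lift and carry.

```bash
python3 -m inch '[-0.2,-0.05,0.6,0,0,0,-1, -0.7,-0.1,1.9,0,0,0,-1, -1.3,-0.2,3.7,0,0,0,-1, -1.3,-0.2,7,0,0,0,-1, -1.3,-0.2,11,0,0,0,-1]'; python3 -m inch '[0,0,0.5,0,0,0,-1, 0,0,1,0,0,0,-1, 0,0,1,0,0,0,-1, 0,0,1,0,0,0,-1, 0,0,1,0,0,0,-1]'; python3 -c "
from go import *
delta([575,-165,180],-.24,0)"
```

```text
time: 22.25
tool_pos: [358.1, -325.2, 158.6]
tcp_rot: [2.795, -0.005, 1.753]
contact_force: [0.7, -0.5, -1.0]
grip_width: 11.7
time: 22.75
tool_pos: [357.8, -324.6, 167.4]
tcp_rot: [2.796, -0.007, 1.753]
contact_force: [-0.1, 0.6, -0.6]
grip_width: 11.6
cm [21.72 15.96  1.26] deg [  0.17  19.94 -23.86] F [-0.1  0.6 -0.6]
```

```bash
python3 -m inch '[3.3,2.4,0.5,0,4,-4.8,-1, 6.6,4.8,1.3,0.1,8,-9.6,-1, 9.9,7.2,1.3,0.1,12,-14.4,-1, 13.2,9.6,1.3,0.1,16,-19.2,-1, 16.5,12.2,1.3,0.2,20,-23.9,-1]'; python3 -m inch '[2.5,1.9,0,0,0,0,-1, 4.8,3.7,0,0,0,0,-1, 4.8,3.7,0,0,0,0,-1, 4.8,3.7,0,0,0,0,-1, 4.8,3.7,0,0,0,0,-1]'; python3 snap.py w11 wrist; python3 -c "
from h import *
crop('pics/w11.png',185,150,260,110,'pics/k0.png',3)
crop('pics/w11.png',195,180,120,120,'pics/k1.png',5)
crop('pics/w11.png',315,180,120,120,'pics/k2.png',5)"
```

```text
time: 23.25
tool_pos: [488.4, -229.3, 179.0]
tcp_rot: [3.101, -0.016, 1.386]
contact_force: [-0.2, -1.1, -1.0]
grip_width: 11.9
time: 23.75
tool_pos: [535.5, -192.7, 178.3]
tcp_rot: [3.102, -0.016, 1.386]
contact_force: [0.0, 0.9, -1.0]
grip_width: 11.6
[ 535.5 -192.7  178.3] [ 3.102 -0.016  1.386] [-0.5   0.44  1.51  0.03  1.16 -0.32]
pics/k0.png 3
pics/k1.png 5
pics/k2.png 5
```

View pics/w11.png

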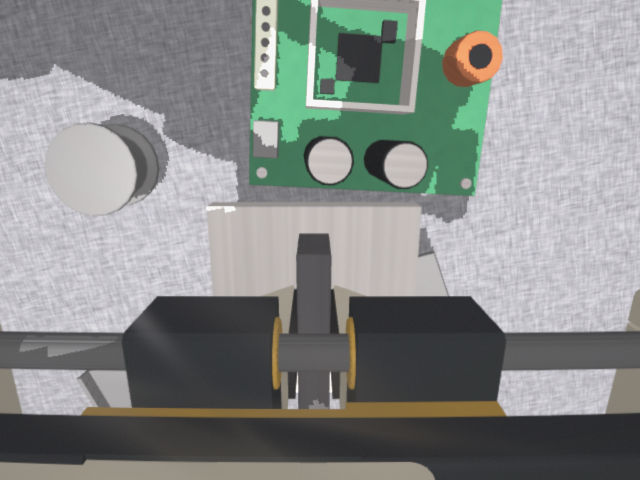

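View pics/k1.png

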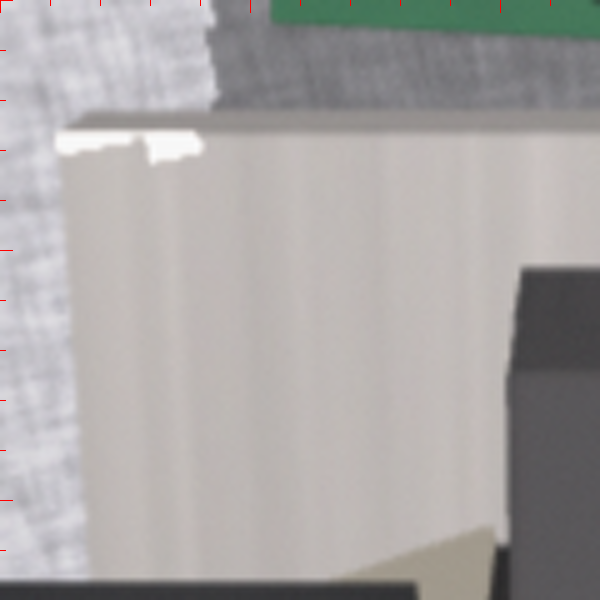

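View pics/k2.png

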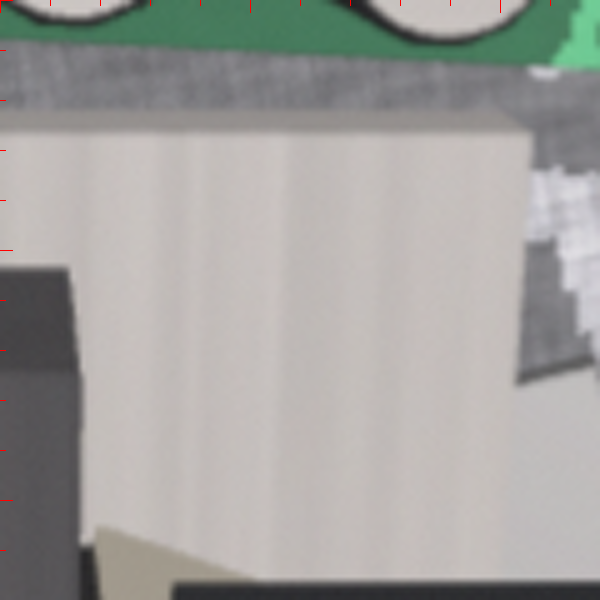

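```bash
python3 - <<'E'
from hand import *
f1=lambda p:uv(p,195,180,5);f2=lambda p:uv(p,315,180,5)
a=("w11",43,43,f1((54,130)),f2((533,130)),f1((90,560)),f2((500,560)),f1((522,268)),f2((68,268)))
for wz,wr in ((5,100),(50,1),(50,300)): hand(*a,wz=wz,wr=wr)
E
python3 tgt.py -12 -64 .5 .4 7 .1 46
```

```text
rel tool mm [0.48 0.27 7.7 ] yaw,rx,ry deg [0.04 0.08 0.02] res [[0.4, 0.5], [-0.1, 0.4], [-0.5, 0.0], [0.4, 0.0], [0.3, -0.5], [-0.5, -0.5]]
cover origin world [ 536.2 -192.2  170.7] euler [ 0.0178 -0.0391 -0.185 ]
rel tool mm [0.61 0.27 8.25] yaw,rx,ry deg [0.03 1.34 0.13] res [[0.2, 0.6], [0.2, 0.4], [-0.3, 0.0], [0.1, 0.0], [0.3, -0.5], [-0.5, -0.5]]
cover origin world [ 536.2 -192.1  170.1] euler [ 0.0399 -0.0372 -0.1852]
rel tool mm [0.47 0.27 7.66] yaw,rx,ry deg [0.04 0.01 0.  ] res [[0.4, 0.5], [-0.1, 0.4], [-0.5, 0.0], [0.4, 0.0], [0.3, -0.5], [-0.5, -0.5]]
cover origin world [ 536.2 -192.2  170.7] euler [ 0.0166 -0.0394 -0.185 ]
cm [  6.13  11.58 -12.56] deg [-0.43  2.43 -3.22] F [-0.4 -0.2 -0.8]
```

```bash
python3 -m inch '[1.8,3.4,0,-0.2,1.2,-1.6,-1, 3.6,6.8,0,-0.4,2.4,-3.2,-1, 5.2,10,0,-0.4,2.4,-3.2,-1, 6.1,11.6,0,-0.4,2.4,-3.2,-1, 6.1,11.6,-2,-0.4,2.4,-3.2,-1]'; python3 -m inch '[0,0,-1,0,0,0,-1, 0,0,-3,0,0,0,-1, 0,0,-5,0,0,0,-1, 0,0,-5,0,0,0,-1, 0,0,-5,0,0,0,-1]'; python3 tgt.py -12 -64 .48 .27 7.65 .04 46;python3 snap.py w12 wrist
```

```text
time: 24.3
tool_pos: [598.7, -75.9, 161.0]
tcp_rot: [3.135, -0.001, 1.33]
contact_force: [0.2, -1.1, -0.2]
grip_width: 11.4
time: 24.8
tool_pos: [598.5, -76.8, 111.4]
tcp_rot: [3.135, -0.001, 1.329]
contact_force: [0.6, -0.4, -0.7]
grip_width: 11.8
cm [-0.15 -0.04 -5.77] deg [0.02 0.37 0.04] F [ 0.6 -0.4 -0.7]
[598.5 -76.8 111.4] [ 3.135e+00 -1.000e-03  1.329e+00] [-0.26  0.59  1.46  0.    1.09 -0.01]
```

View pics/w12.png

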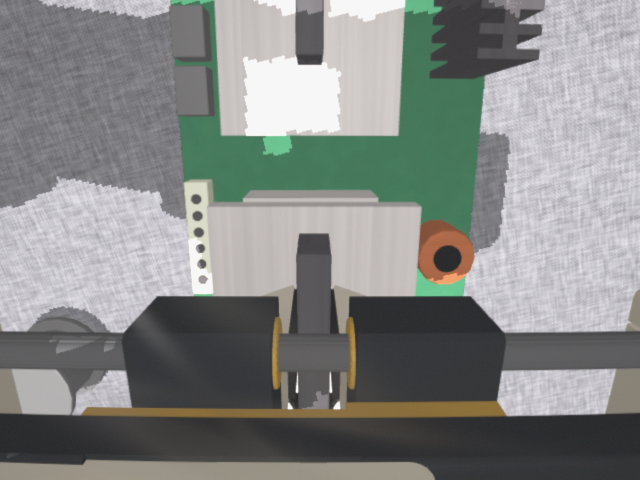

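```bash
python3 - <<'E'
from h import *
import pickle
c,o=pickle.load(open("pics/w12.pkl","rb"))
f=lambda P:proj(c,np.array(P)@Rm(-.2404).T+[624.25,-17.5,0]).round(1).tolist()
print(f([[-49,-27,16],[25,-27,16],[-49,-27,46],[25,-27,46]]), "longcover edge",f([[-58,6,49],[34,6,49]]))
crop("pics/w12.png",205,125,225,90,"pics/l1.png",3)
E
```

```text
[[250.2, 190.0], [370.4, 189.8], [242.4, 198.1], [378.1, 197.7]] longcover edge [[221.2, 135.9], [398.7, 135.6]]
pics/l1.png 3
```

View pics/l1.png

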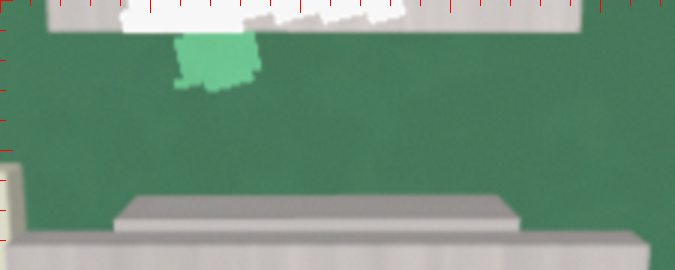

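The square rim (242.7–378.3, row 197.6) and the seated long cover's edge (220.8–398.7, row 135.5) match the predictions to 0.5 px. Lowering the cover.

```bash
python3 -m inch '[-0.15,-0.04,-1,0,0.4,0,-1, -0.15,-0.04,-2.5,0,0.4,0,-1, -0.15,-0.04,-4.3,0,0.4,0,-1, -0.15,-0.04,-4.3,0,0.4,0,-1, -0.15,-0.04,-4.3,0,0.4,0,-1]'; python3 tgt.py -12 -64 .48 .27 7.65 .04 46; python3 -m inch '[0,0,-0.3,0,0,0,-1, 0,0,-0.6,0,0,0,-1, 0,0,-0.9,0,0,0,-1, 0,0,-0.9,0,0,0,-1, 0,0,-0.9,0,0,0,-1]'; python3 tgt.py -12 -64 .48 .27 7.65 .04 46
```

```text
time: 25.35
tool_pos: [597.7, -77.3, 69.4]
tcp_rot: [3.14, 0.0, 1.329]
contact_force: [0.2, -0.2, -0.8]
grip_width: 11.7
cm [-0.07  0.01 -1.57] deg [0.04 0.06 0.03] F [ 0.2 -0.2 -0.8]
time: 25.85
tool_pos: [597.7, -77.2, 60.4]
tcp_rot: [3.14, 0.0, 1.329]
contact_force: [0.4, 0.3, -0.7]
grip_width: 11.5
cm [-0.07  0.   -0.67] deg [0.04 0.06 0.02] F [ 0.4  0.3 -0.7]
```

```bash
python3 -m inch '[-0.05,0,-0.2,0,0,0,-1, -0.05,0,-0.4,0,0,0,-1, -0.05,0,-0.55,0,0,0,-1, -0.05,0,-0.55,0,0,0,-1, -0.05,0,-0.55,0,0,0,-1]'; python3 -m inch '[0,0,-0.03,0,0,0,-1, 0,0,-0.06,0,0,0,-1, 0,0,-0.09,0,0,0,-1, 0,0,-0.12,0,0,0,-1, 0,0,-0.12,0,0,0,-1]';python3 tgt.py -12 -64 .48 .27 7.65 .04 46
```

```text
time: 26.35
tool_pos: [597.1, -77.3, 54.8]
tcp_rot: [3.141, 0.0, 1.329]
contact_force: [-0.5, 1.0, -1.0]
grip_width: 11.7
time: 26.85
tool_pos: [597.1, -77.2, 53.6]
tcp_rot: [3.141, 0.0, 1.329]
contact_force: [0.7, 0.6, -1.4]
grip_width: 11.5
cm [-0.01  0.    0.  ] deg [0.04 0.05 0.03] F [ 0.7  0.6 -1.4]
```

Not in contact yet, so slightly further.

```bash
python3 -m inch '[0,0,-0.02,0,0,0,-1, 0,0,-0.04,0,0,0,-1, 0,0,-0.06,0,0,0,-1, 0,0,-0.08,0,0,0,-1, 0,0,-0.08,0,0,0,-1]'
```

```text
time: 27.35
tool_pos: [597.2, -77.3, 53.1]
tcp_rot: [3.14, 0.001, 1.329]
contact_force: [-1.1, 0.3, 2.9]
grip_width: 11.5
```

Contact again at the expected height. I'll release, back off, and clear the view.

```bash
python3 -m inch '[0,0,0,0,0,0,-0.7, 0,0,0,0,0,0,-0.6, 0,0,0,0,0,0,-0.5, 0,0,0,0,0,0,-0.4, 0,0,0,0,0,0,-0.4]';python3 -m inch '[0,0,0,0,0,0,-0.4, 0,0,1.5,0,0,0,-0.4, 0,0,4,0,0,0,-0.4, 0,0,8,0,0,0,-0.4, 0,0,13,0,0,0,-0.4]'; python3 -m inch '[0,-2,1,0,0,0,0, -1,-6,2,0,0,0,0, -2,-10,2,0,0,0,0, -3,-13,2,0,0,0,0, -3,-13,2,0,0,0,0]'; python3 snap.py w13 wrist; python3 snap.py s13 scene; python3 snap.py t13 top; python3 -c "
from h import *
crop('pics/s13.png',200,180,160,170,'pics/s13c.png',3)"
```

```text
time: 27.85
tool_pos: [597.2, -77.3, 53.0]
tcp_rot: [3.14, 0.0, 1.329]
contact_force: [-1.3, 0.1, -0.4]
grip_width: 27.2
time: 28.35
tool_pos: [596.0, -77.0, 182.7]
tcp_rot: [-3.139, 0.0, 1.329]
contact_force: [0.6, 0.6, 0.3]
grip_width: 27.7
time: 28.85
tool_pos: [564.7, -210.8, 202.6]
tcp_rot: [-3.139, 0.002, 1.325]
contact_force: [-0.5, -0.8, 0.4]
grip_width: 45.7
[ 564.7 -210.8  202.6] [-3.139e+00  2.000e-03  1.325e+00] [-0.48  0.51  1.33 -0.    1.31 -0.24]
[ 565.3 -208.8  202.6] [-3.138  0.     1.326] [-0.48  0.51  1.33 -0.    1.31 -0.24]
[ 565.8 -207.4  202.6] [-3.138 -0.     1.327] [-0.48  0.51  1.33 -0.    1.31 -0.23]
pics/s13c.png 3
```

View pics/w13.png

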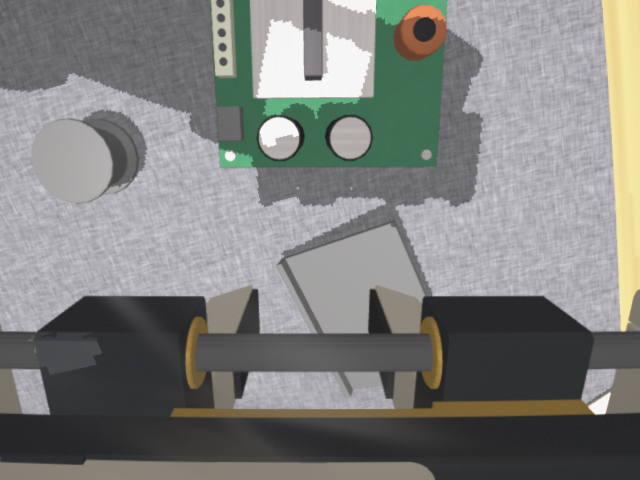

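View pics/s13c.png

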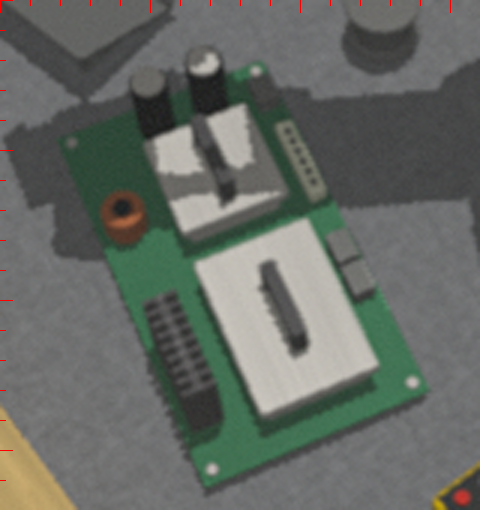

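View pics/t13.png

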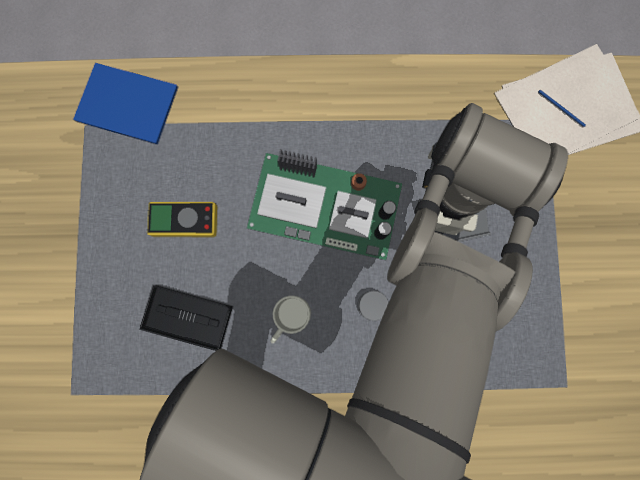

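Both covers look seated. I'll check the plate corners numerically in the top and scene views against the seated prediction.

```bash
python3 - <<'E'
from h import *
B=Rm(-.2404);b=[624.25,-17.5,0]
for cam,box,s in (("top",(245,150,165,115),4),("scene",(215,210,125,115),5)):
    c=bot.calibration(cam); n="t13" if cam=="top" else "s13"
    crop(f"pics/{n}.png",*box,f"pics/m_{cam}.png",s); im=cv2.imread(f"pics/m_{cam}.png")
    for (cx,cy,a,bb) in((-12,72,92,132),(-12,-64,86,86)):
        p=proj(c,(np.array(rect(a,bb,49))+[cx,cy,0])@B.T+b)
        q=((p-box[:2]+.5)*s-.5).round().astype(int)
        cv2.polylines(im,[q.reshape(-1,1,2)],True,(0,0,255),1)
    cv2.imwrite(f"pics/m_{cam}.png",im)
E
```

```text
pics/m_top.png 4
pics/m_scene.png 5
```

View pics/m_top.png

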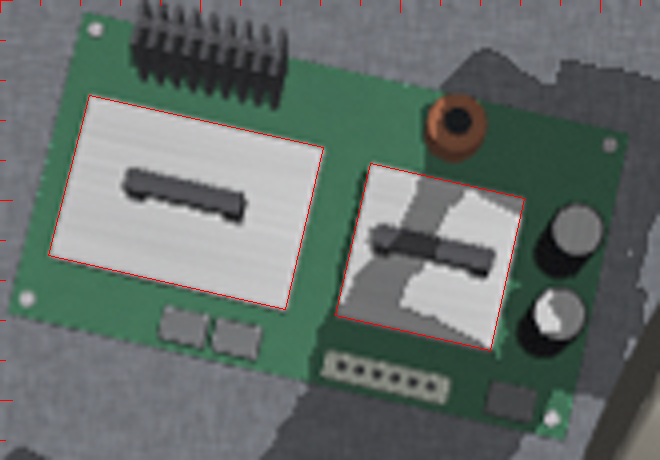

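View pics/m_scene.png

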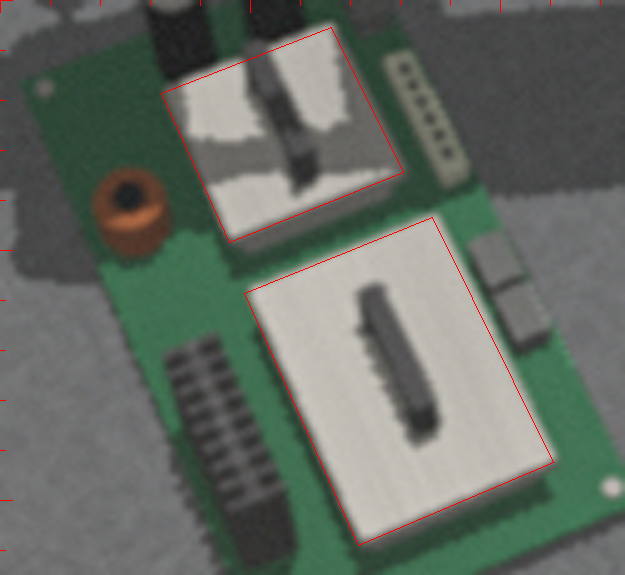

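The seated-and-level outlines (z = 49 mm) coincide with both plates in both cameras. The tray holds the tool flat, and the meter, mug and spool are at their original pixels. Nothing is held or touched, so I'm handing in.

```bash
python3 -c "
from plant import bot
o=bot.get_obs();print(o['time'],o['contact_force'])
print(bot.close_job())"
```

```text
29.0 [0.22841284 0.11088406 0.39557406]
the job is handed in; nothing more can be done
None
```

The job is done and handed in at 29.0 s of the 69 s allowed.

- **Pry tool:** I lifted it out of the gap between the frames first and laid it flat in the middle of the black tray.
- **Covers:** I took each one off its sloping stand by its handle and levelled it. I then lowered it onto its frame until it touched lightly: the long cover at about 3.6 N and the square one at about 2.9 N, both at the expected seated height. I let go and backed straight off.

**Last checks:**
- The outlines of both plates, predicted for fully down and level, matched the top and scene pictures to about a pixel.
- The tool was flat in the tray in the last top picture.
- The meter, mug and spool looked unmoved in the same picture; I judged this by eye only.
- The gripper was clear of everything and carrying no load.

No final check failed. The first fits of the held long cover disagreed by up to about 8 px. I had taken the bottom of the handle's leg for the bar's edge; once corrected, they agreed within 1 px. Board corners at hover came out about 1% narrower than predicted, which I put down to height calibration. They were still centred to 0.2 px.

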